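Fasten the colour meter's cover stud with its key

ROBOT

A 6-joint arm with a two-finger parallel gripper is mounted at the origin on the work surface. World frame = base frame: x ahead of the robot, y to its left, z up, the work surface at z = 0. Lengths are in mm, angles in degrees, forces in N, time in s.
With the tool pointing down it reaches from about 350 to 850 mm from the base axis. Payload 8.1 kg.
Tool frame: the origin (TCP) lies midway between the tips of the shut fingers; the grasp point (between the pads) lies 19 mm behind it; z points along the fingers, y is the direction in which the jaws open and shut (so a half turn about z gives the same grasp; the last joint's range is limited). The gripper opens to 93 mm and grips with 3 to 60 N. Pads are 15 mm wide; open, the fingers measure 128 mm over their backs; the gripper's body (75 mm by 188 mm) begins 65 mm behind the grasp point.
Start: joints at [60.539, 7.471, 85.268, -0, 87.261, -4.893], TCP at [249.448, 545.693, 218.635] pointing down, gripper open.
Joint ranges: [-169.43, 169.43], [-51.17, 129.36], [1.28, 143.12], [-76.62, 256.62], [0, 156.53], [-152.29, 152.29]. Speed limits (degrees/s): [136.94, 136.94, 159.86, 180, 180, 180].

INTERFACE

Orientations are given as [roll, pitch, yaw] about the fixed x, y, z axes, in that order (R = Rz(yaw) Ry(pitch) Rx(roll)).
In Python, from workcell import observe, capture, finish_job gives the robot as it stands.
- The arm moves only by the tool play_rows, never from a script. Its argument "increments" is a list of rows, each a list of 7 numbers: the finger opening in cm, from 0 to 9.3, then the shift along the tool's x, y, z in cm, then the turn, a rotation vector about the tool's x, y, z in degrees. In form: [[grip, tx, ty, tz, ax, ay, az], ...]. A call has 1 to 8 rows; each row shifts and turns the commanded pose from where the row before left it, along the tool's axes as they then stand; what a row does not reach is not made up. A row lasts 1/12 s, in which the tool goes at most 41.7 mm and 7.16 degrees, less where a joint would pass 70% of its speed; a pose out of reach is approached as far as the arm can. A call with a gripper value outside its range is refused whole. The fingers move at their own pace and stop on an object; "squeeze" is the grip in N (left out, the last holds). Time passes only in rows, so rows that do not move let the fingers close. It gives the time, the measured TCP pose, the force and the opening at its end, in the units of the state.
- observe(): the state, without advancing time (a new reading comes with each control period).
- capture(name): name is "scene" or "top"; returns a dict with "image" (420x560x3 uint8, red, green, blue), "mtx" (3x3 intrinsics, pixels), "eye" and "attitude" of the camera in the world. Camera axes: x right, y down, z forward; pixel columns grow to the right and rows downward; lengths in mm; the calibration is good to about 2 mm. A picture is of the moment at which its call begins. There is no depth.
- finish_job(): hands the job in, once; it reports no verdict.
The state is a dict: "clock": time; "joint_positions": joint angles; "dq": joint speeds; "tau": joint torques, N m; "eef_pos": TCP position; "ee_rot": TCP orientation; "ft_force": force on the tool from outside, world axes, zero at the start; "ft_torque": the same for the moment, N m; "gripper_width": finger opening in mm.
Only numpy, scipy, OpenCV 4.12 (cv2) and the standard library are available. Lean on these libraries where they do the work, as an engineer would, in place of code of your own. Each camera call takes 0.05 s, during which the arm holds its last target.

TASK

The access cover of the white juice colour meter still has one loose stud. Take the orange key out of its blue stand, seat the blade in the slot of that stud, press it in gently and turn it clockwise with the key until it drops into its catch, then put the key back upright and fully home in its stand. Never load the key against the meter with more than 22 N in all, keep the fingers off the meter, and leave the bottles, carton, beaker and cups alone.

Things in the scene. Friction and masses are not known exactly. Their poses are not given: they have to be found in the camera images.
- key: Stud key, 84 mm tall, 100 g, upright in the stand. Origin: centre of the blade's lower edge; z up along the key. Going up: steel blade 15 mm along x, 3 mm along y, 6 mm high; round steel barrel, 18 mm diameter, from z = 6 to 34 mm (lowest 3.5 mm tapered); orange handle from z = 34 to 84 mm. A half turn about z gives the same key. Both loose and held, the blade lies along the handle's long side.
- key_handle (a point): Centre of the key's orange handle block (40 mm along x, 24 mm along y, 50 mm tall), 59 mm above the key's origin; axes as the key's. Grip it across the 24 mm. In the stand the handle's underside rests on the stand's top; the key may point any way.
- stand: Fixed blue block, 70 x 70 mm, 42 mm high, with one upright round hole of 23 mm diameter, 36 mm deep, in the middle of its top. Origin: centre of its underside. With the key home in it the key's origin is 8 mm above the stand's origin.
- meter: Fixed white juice colour meter, 220 mm (x) by 270 mm (y). Origin: centre of its underside; x points to its console, 120 mm high. Before the console lies its level grey cover, 100 mm above the table, with two bores of 21 mm, each with a slotted brass stud head inside: the loose one at x = -40, y = -60 mm, a fastened one (fixed) at x = -40, y = +60 mm. Yellow bars by the bores lie along y, as a fastened slot does.
- stud_rim (a point): Centre of the loose stud's bore at the level of the cover's top face (100 mm above the table); axes parallel to the meter's. At rest the brass head's top lies 9 mm below it. The slot across the head is 5.5 mm wide, 17 mm long and 5 mm deep: a blade on the slot's floor is 14 mm below the cover face, one that missed the slot 9 mm.
- stud_turn (a joint): Angle of the loose stud in rad, growing clockwise seen from above. At 0 its slot lies along the meter's x axis, at 1.57 along its y axis. It starts at 0.05 to 0.2. A hidden wall stops it at about 0.3 unless it is pressed in; the catch begins at about 1.3; a stop ends the turn at 1.65. Turning takes up to about 0.05 N m; the blade's turning force counts in the 22 N too.
- stud_press (a joint): How far the loose stud is pressed in, in m: 0 at rest and in the catch. Its spring gives 1.6 N at rest and 0.4 N more per mm. To pass the wall it must be kept in by 2.5 to 15.5 mm: how much differs each time and can not be seen. A solid stop follows 1 mm deeper, felt as a steep climb from 3 to 8 N: a push kept at 9 to 12 N always clears the wall. Let go in the catch, it springs out and can not turn back.
- red_juice: Loose red juice bottle with blue cap, 60 mm diameter, 170 mm tall. Origin: centre of the underside. Bystander.
- green_juice: Loose green juice bottle with blue cap, 60 mm diameter, 170 mm tall. Origin: centre of the underside. Bystander.
- carton: Loose juice carton, 70 x 70 mm, 204 mm tall with its cap. Origin: centre of the underside. Bystander.
- beaker: Loose glass beaker, 84 mm diameter, 100 mm tall. Origin: centre of the underside. Bystander.
- sample_cup: Loose clear sample cup, 72 mm diameter, 65 mm tall; it may stand in the stand's neighbourhood. Origin: centre of the underside. Bystander.
- white_cup: Loose white sample cup, 72 mm diameter, 65 mm tall. Origin: centre of the underside. Bystander.
There are look-alikes about, which are no part of the job. Of the things shaped like the key, the orange one is meant.

How it is judged (in metres and radians):
On the way, in this order (a step that is already met when the one before it is completed fails the run):
1. the key has been lifted out of its stand (z of key in the frame of stand above 0.06 m), for 0.1 s.
2. the key's blade is in the slot and presses the stud in (horizontal distance between key and stud_rim below 0.006 m and z of key in the frame of stud_rim below -0.013 m and value of joint stud_press above 0.002 m), for 0.1 s.
3. the stud has been turned and has dropped into its catch (value of joint stud_turn above 1.25 rad and value of joint stud_press below 0.002 m), for 0.2 s.
At the end, for the whole second after the job is handed in: The loose stud sits in its catch: turned by more than 1.25 rad and sprung out to less than 2 mm pressed in. The key is at rest back in its stand: within 7 mm of the hole's centre, its origin less than 12 mm above the stand's underside, upright within 0.12 rad (all of step 3 and horizontal distance between key and stand below 0.007 m and z of key in the frame of stand below 0.012 m and angle between key's own z axis and vertical below 0.12 rad and linear speed of key below 0.02 m/s); the robot touches nothing.
It fails at once if the key is loaded against the meter or its stud with more than 22 N in all (contact force between key and meter above 22 N).
It fails at once if the fingers press on the meter (more than 2 N) (contact force between the fingers and meter above 2 N).
It fails at once if a bystander is moved by more than 30 mm or tipped (distance of any of red_juice, green_juice, carton, beaker, sample_cup, white_cup from where it was at the start of the episode above 0.03 m or angle between any of red_juice, green_juice, carton, beaker, sample_cup, white_cup's own z axis and vertical above 0.3 rad).
It also fails if it takes over 72 s, if anything falls off the work surface, if the arm or the gripper's body presses on something with over 40 N, if the wrist force passes 120 N, or if a joint passes its speed limit or range.

## Working session

There is one attempt and no reset: what is moved stays moved. The work goes in short steps, Python scripts to look and compute and a tool call to move; the robot and the scene stay as the last step left them, time stands still between calls to the robot, and variables do not carry over. Pictures are saved under pics/ and viewed, and the job is handed in when it is done.

Besides the shell and the picture viewer there is one more tool, called as name([rows], argument=value, ...), one row to a line, values as JSON. play_rows: Moves the arm, as the interface text tells. Its arguments: {"type":"object","properties":{"increments":{"type":"array"},"squeeze":{"type":"number"}},"required":["increments"]}

```bash
mkdir -p pics; ls; python3 - <<'E'
from workcell import observe, capture
import cv2,json,numpy as np
print(observe())
for n in("scene","top"):
    c=capture(n); cv2.imwrite(f"pics/{n}0.png",cv2.cvtColor(c["image"],cv2.COLOR_RGB2BGR))
    print(n,c["mtx"],c["eye"],c["attitude"])
E
```

```text
pics
{'clock': 0.0, 'joint_positions': array([ 6.05393563e+01,  7.51431674e+00,  8.53281880e+01,  1.08431804e-03,
        8.72615597e+01, -4.89406176e+00]), 'dq': array([-0.06564089,  0.11110839, -0.03916677, -0.00637322, -0.07699923,
       -0.03149127]), 'tau': array([-1.41280170e-04, -5.59837174e+01, -4.91767609e+01,  7.68450857e-02,
        3.48183629e-02, -1.50522651e-04]), 'eef_pos': array([249.15583566, 545.20456232, 217.60615915]), 'ee_rot': array([-1.79896407e+02, -9.95714618e-03,  1.55433356e+02]), 'ft_force': array([ 0.62302899, -0.3297433 , -0.23587174]), 'ft_torque': array([ 0.02529572, -0.02472603,  0.00768726]), 'gripper_width': 92.97202646778747}
scene [[487.65525879   0.         282.33591748]
 [  0.         487.65525879 210.16096395]
 [  0.           0.           1.        ]] [1361.34545106  -58.76938046 1054.75408353] [-1.42168736e+02  1.78767500e-02  8.26101689e+01]
top [[496.14827168   0.         278.25036755]
 [  0.         496.14827168 208.98383408]
 [  0.           0.           1.        ]] [ 396.94402641   47.6856211  1542.04062587] [-170.8640037    -0.88096459  -88.51673826]
```

View pics/scene0.png

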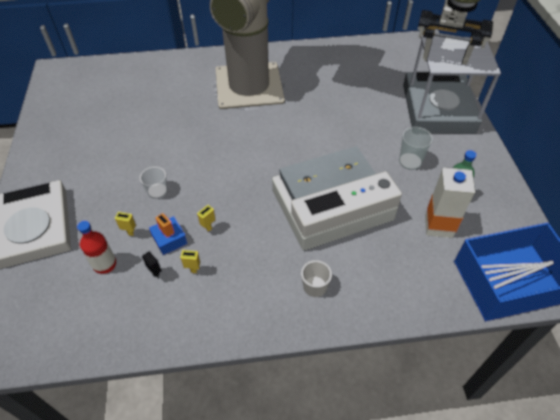

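View pics/top0.png

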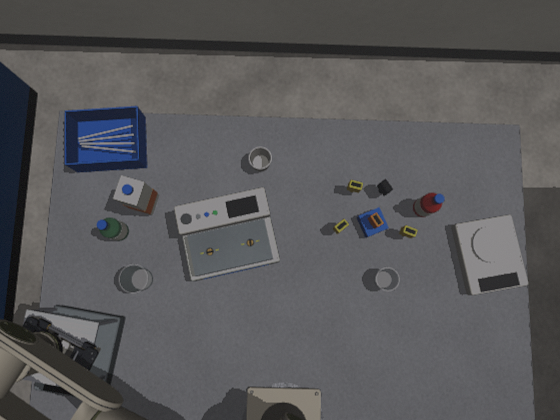

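```bash
python3 - <<'E'
import cv2,numpy as np
s=cv2.imread("pics/scene0.png");t=cv2.imread("pics/top0.png")
a=[cv2.resize(s[185:285,100:230],(400,300),interpolation=cv2.INTER_CUBIC),cv2.resize(t[170:270,320:450],(400,300),interpolation=cv2.INTER_CUBIC)]
b=[cv2.resize(s[140:245,265:405],(400,300),interpolation=cv2.INTER_CUBIC),cv2.resize(t[180:285,165:305],(400,300),interpolation=cv2.INTER_CUBIC)]
cv2.imwrite("pics/crop0.png",np.vstack([np.hstack(a),np.hstack(b)]))
E
```

```text
(no output)
```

View pics/crop0.png

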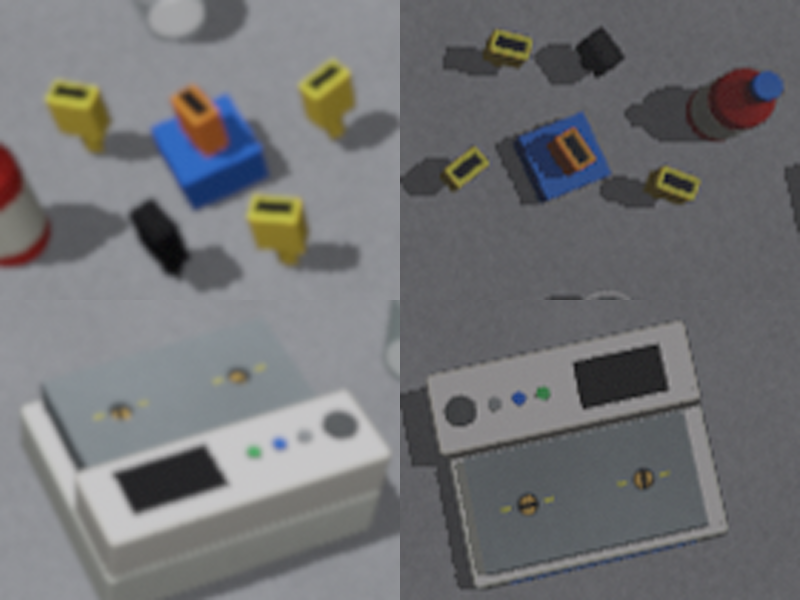

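```bash
cat > h.py <<'E'
import cv2,numpy as np
from workcell import observe,capture
from scipy.spatial.transform import Rotation as Ro
class Cam:
    def __init__(s,n):
        c=capture(n); s.im=c["image"]; s.K=np.array(c["mtx"]); s.e=np.array(c["eye"]); s.R=Ro.from_euler('xyz',c["attitude"],degrees=True).as_matrix()
        s.hsv=cv2.cvtColor(s.im,cv2.COLOR_RGB2HSV)
    def ray(s,p):
        p=np.atleast_2d(p).astype(float); d=np.c_[p,np.ones(len(p))]@np.linalg.inv(s.K).T@s.R.T; return d/np.linalg.norm(d,axis=1)[:,None]
    def pl(s,p,z):
        d=s.ray(p); return s.e+d*((z-s.e[2])/d[:,2])[:,None]
    def proj(s,X):
        q=(np.atleast_2d(X)-s.e)@s.R@s.K.T; return q[:,:2]/q[:,2:]
    def save(s,name,roi=None,k=1):
        im=cv2.cvtColor(s.im,cv2.COLOR_RGB2BGR)
        if roi: x,y,w,h=roi; im=im[y:y+h,x:x+w]
        cv2.imwrite(name,cv2.resize(im,None,fx=k,fy=k,interpolation=cv2.INTER_CUBIC))
def tri(c1,p1,c2,p2):
    A=[];b=[]
    for c,p in((c1,p1),(c2,p2)):
        d=c.ray(p)[0];P=np.eye(3)-np.outer(d,d);A.append(P);b.append(P@c.e)
    return np.linalg.lstsq(np.vstack(A),np.hstack(b),rcond=None)[0]
def blobs(m,amin=3):
    n,l,st,ce=cv2.connectedComponentsWithStats(m.astype(np.uint8),connectivity=8)
    return [(st[i],ce[i],l==i) for i in range(1,n) if st[i][4]>=amin]
E
python3 - <<'E'
from h import *
np.set_printoptions(precision=1,suppress=True)
for n in("scene","top"):
    c=Cam(n); H,S,V=[c.hsv[...,i].astype(int) for i in range(3)]
    print(n,"eye fwd",c.R[:,2])
    for nm,m in(("orange",(H>=4)&(H<=16)&(S>150)&(V>80)),("blue",(H>100)&(H<125)&(S>140)&(V>70)),("yel",(H>=17)&(H<=35)&(S>70)&(V>70)),("brass",(H>=8)&(H<=35)&(S>60)&(V>60))):
        for st,ce,mm in blobs(m,4): print(nm,st,ce)
E
```

```text
scene eye fwd [-0.6  0.1 -0.8]
orange [428 200  33  31 434] [441.5 221.1]
orange [157 215  16  20 163] [165.  225.5]
blue [   0    0  176  123 8518] [79.8 37.5]
blue [ 181    0   42   47 1220] [200.8  22.8]
blue [ 268    0  119   41 4116] [324.1  17.8]
blue [388   0   9  32 128] [392.   15.2]
blue [395   0  12  31 175] [400.7  16.1]
blue [408   0  36  30 487] [423.3  10.1]
blue [467   0  28  20 287] [482.2  10.8]
blue [55  8  4  2  4] [56.5  8.5]
blue [60  8  3  4  6] [61.2  9.5]
blue [39 12  3  3  4] [40.2 13. ]
blue [35 16  6  5 10] [36.8 18.8]
blue [47 26  4  1  4] [48.5 26. ]
blue [ 48  29  18  28 172] [56.2 43.7]
blue [456  33  14   3  34] [463.   33.9]
blue [496  56   7  15  31] [499.   62.3]
blue [ 3 59 10  6 16] [ 8.6 60.6]
blue [  455    61   105   259 11670] [520.1 215.9]
blue [549  64   3   3   4] [550.2  65. ]
blue [500  72   3   5   5] [501.2  74. ]
blue [480  77  12  26 104] [485.   88.5]
blue [505  85   2   4   4] [505.2  86.5]
blue [551  89   3   2   4] [552.2  89.5]
blue [555 100   3   4   8] [556.  101.8]
blue [534 103   3   4   5] [535.4 104.8]
blue [518 109   3   
[... 1939 characters left out ...]
180  15  11  87] [355.2 184.8]
brass [141 189  17  25 153] [150.6 202. ]
brass [352 191   4   1   4] [353.5 191. ]
brass [125 205   8   4  12] [129.2 206.6]
brass [134 208   6   3  10] [137. 209.]
brass [370 213  13  14  76] [375.9 219.4]
brass [334 219  15  15  92] [340.8 225.7]
brass [402 225  16  13  98] [409.4 230.9]
brass [247 240   3   6  15] [248.1 242.7]
brass [251 240   2   5  10] [251.5 242. ]
brass [256 240   3   2   5] [256.8 240.4]
brass [241 243   3   2   4] [242.2 243.8]
brass [207 248   6   7  27] [209.2 251.1]
brass [216 249   3   2   5] [216.8 249.4]
brass [200 252   4   2   6] [201.8 252.7]
brass [ 47 324   3   5   7] [ 47.9 325.9]
brass [ 92 417   4   3   5] [ 93.4 418. ]
```

```bash
python3 - <<'E'
from h import *
np.set_printoptions(precision=2,suppress=True)
T=Cam("top");S=Cam("scene")
def yc(c,p,r):
    x,y=p; w=c.im[y-r:y+r+1,x-r:x+r+1].astype(float)
    e=(w[...,0]+w[...,1])/2-w[...,2]; 
    bg=np.median(e); e=np.clip(e-bg-6,0,None); yy,xx=np.mgrid[y-r:y+r+1,x-r:x+r+1]
    return np.array([(e*xx).sum(),(e*yy).sum()])/e.sum()
# print chroma maps
for c,(x0,y0,w,h) in((T,(236,234,26,16)),(T,(196,242,26,16)),(S,(296,170,24,18)),(S,(338,158,24,18))):
    w_=c.im[y0:y0+h,x0:x0+w].astype(int); e=(w_[...,0]+w_[...,1])//2-w_[...,2]
    print(x0,y0)
    for r in e: print(' '.join('%3d'%v for v in r))
T.save("pics/topm.png",(165,180,140,105),5)
S.save("pics/scm.png",(290,150,80,45),9)
E
```

```text
236 234
 -6  -6  -5  -6  -5  -5  -5  -6  -4  -6  -5  -5  -6  -7  -5  -5  -5  -5  -6  -5  -6  -6  -6  -6  -6  -5
 -6  -6  -6  -6  -6  -5  -5  -6  -6  -6  -6  -6  -6  -7  -5  -6  -4  -5  -5  -6  -6  -5  -6  -6  -5  -6
 -5  -5  -6  -6  -6  -6  -5  -6  -5  -6  -6  -6  -6  -7  -5  -5  -5  -6  -6  -6  -5  -6  -6  -6  -5  -6
 -5  -6  -6  -5  -6  -5  -6  -6  -5  -5  -6  -6  -5  -6  -6  -6  -6  -5  -6  -5  -5  -6  -6  -6  -5  -6
 -5  -6  -5  -6  -6  -6  -6  -6  -6  -7  -5  -6  -6  -5  -6  -6  -7  -6  -6  -6  -7  -7  -6  -6  -7  -6
 -6  -6  -5  -6  -5  -6  -6  -5  -6  -5  -7  -7  -7  -5  -3   0  -7  -7  -6  -7  -9  -5   7   4  -6  -6
 -6  -6  -6  -6  -6  -6  -6  -6  -6  -6  -5   6  23  15  11  36  31  -4  -8   3  36  43  41  15  -8  -5
 -5  -5  -5  -6  -7  -6  -6  -6  -6  -8  -3  29  49  20  11  43  53   6  -7   6  45  38  22   3  -7  -6
 -7  -7  -6  -6  -7  -8  -9  -9  -8  -7  -2  38  54  20   3  37  53  11  -7  -5   2 -10  -8  -7  -7  -6
 -6  -5  -6  -6   0  21  25  39  14  -8  -1  38  55  28   3  33  43   7  -6  -7  -7  -7  -7  -5  -6  -6
 -7  -6  -6  -7   3  39  50  47  13  -8  -5  21  47 
[... 5015 characters left out ...]
  -9  -9  -8  -9  -8  -8  -9
 -3   6  16  14   6  -1  -5  -3   2   5   6   7   5  -2  -7  -8  -9  -8  -8  -9  -8  -9  -8  -8
 -6  -4  -1  -3  -6  -7  -9  -8  -6  -6  -4  -4  -4  -7  -8  -9  -8  -8  -8  -8  -8  -8  -8  -8
 -8  -8  -7  -8  -8  -7  -8  -9  -8  -8  -8  -7  -8  -8  -8  -8  -8  -7  -8  -8  -8  -9  -9  -8
 -8  -8  -9  -8  -8  -8  -8  -8  -9  -8  -8  -8  -8  -8  -9  -8  -8  -8  -8  -8  -8  -9  -8  -8
 -8  -8  -9  -9  -8  -7  -8  -8  -8  -8  -9  -8  -8  -8  -9  -9  -8  -9  -9  -8  -9  -8  -9  -9
 -8  -9  -8  -8  -8  -8  -8  -8  -9  -8  -8  -9  -8  -8  -8  -8  -8  -8  -8  -9  -9  -9  -9  -8
 -8  -9  -8  -9  -9  -8  -8  -8  -9  -8  -9  -9  -8  -8  -9  -8  -8  -8  -9  -8  -8  -9 -10  -9
```

View pics/topm.png

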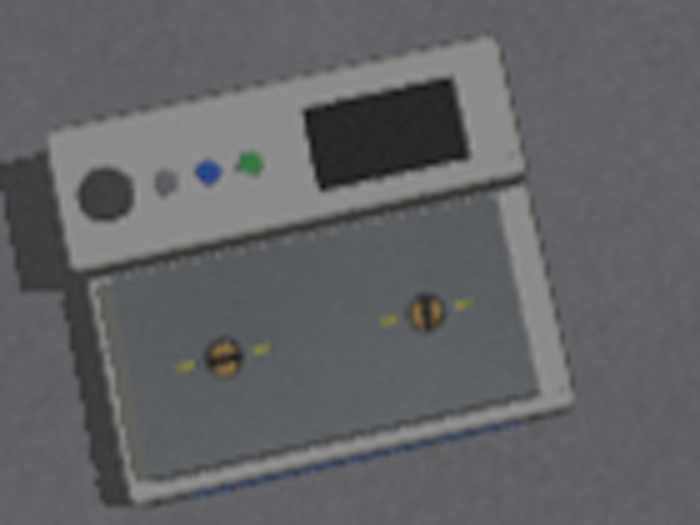

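View pics/scm.png

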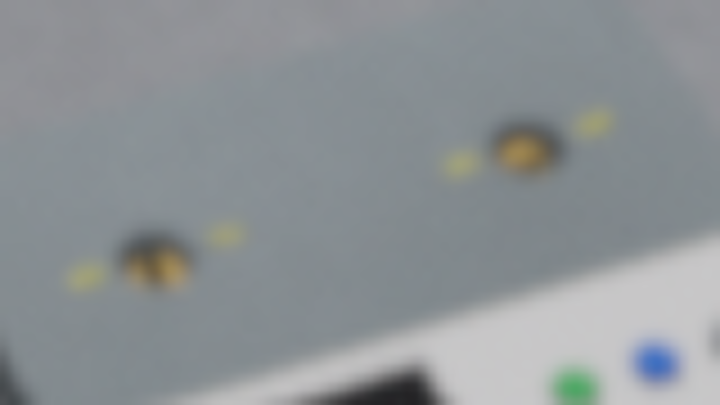

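```bash
python3 - <<'E'
from h import *
np.set_printoptions(precision=2,suppress=True)
T=Cam("top");S=Cam("scene")
def yc(c,box):
    x,y,w,h=box; a=c.im[y:y+h,x:x+w].astype(float)
    e=np.clip((a[...,0]+a[...,1])/2-a[...,2]+4,0,None); yy,xx=np.mgrid[y:y+h,x:x+w]
    return np.array([(e*xx).sum(),(e*yy).sum()])/e.sum()
t=[yc(T,b) for b in((239,241,7,6),(254,238,7,6),(198,251,7,5),(213,247,8,6))]
s=[yc(S,b) for b in((296,177,6,7),(311,173,8,6),(338,165,6,7),(352,160,8,7))]
bt=yc(T,(246,239,7,8)),yc(T,(206,247,7,9))
Pt=T.pl(t,100);Ps=S.pl(s,100)
# order: top left = +y. scene left = ?
print("px",np.array(t),np.array(s))
print("top",Pt);print("scene",Ps)
tl=Pt[:2].mean(0);tf=Pt[2:].mean(0);sl=Ps[:2].mean(0);sf=Ps[2:].mean(0)
print("loose",tl,sl,"fast",tf,sf,"dist",np.linalg.norm(tl-tf),np.linalg.norm(sl-sf))
for l,f in((tl,tf),(sl,sf)): d=f-l; print("meter y dir deg",np.degrees(np.arctan2(d[1],d[0])))
print("brass top z91",T.pl(bt,91), "tri", tri(T,np.mean(t[:2],0),S,np.mean(s[:2],0)),tri(T,np.mean(t[2:],0),S,np.mean(s[2:],0)))
E
```

```text
px [[242.22 243.76]
 [257.08 240.4 ]
 [201.52 252.81]
 [216.62 249.44]] [[299.16 180.28]
 [314.62 175.66]
 [340.83 167.75]
 [355.55 163.27]]
top [[524.01 133.63 100.  ]
 [534.98  90.76 100.  ]
 [494.56 250.33 100.  ]
 [505.5  207.16 100.  ]]
scene [[534.03  92.38 100.  ]
 [523.35 134.99 100.  ]
 [504.53 208.85 100.  ]
 [493.59 251.23 100.  ]]
loose [529.49 112.19 100.  ] [528.69 113.69 100.  ] fast [500.03 228.75 100.  ] [499.06 230.04 100.  ] dist 120.22223913218866 120.06679777425428
meter y dir deg 104.18671088290088
meter y dir deg 104.28664218543969
brass top z91 [[529.59 113.    91.  ]
 [500.18 228.95  91.  ]] tri [529.49 112.8  100.96] [500.04 229.12 101.09]
```

```bash
python3 - <<'E'
from h import *
T=Cam("top");S=Cam("scene")
T.save("pics/tk.png",(345,195,55,50),12)
S.save("pics/sk.png",(140,200,60,55),12)
E
```

```text
(no output)
```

View pics/tk.png

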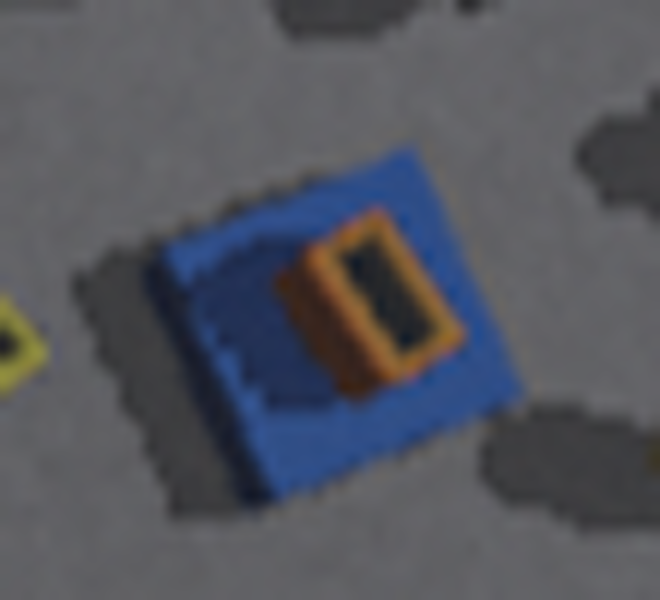

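View pics/sk.png

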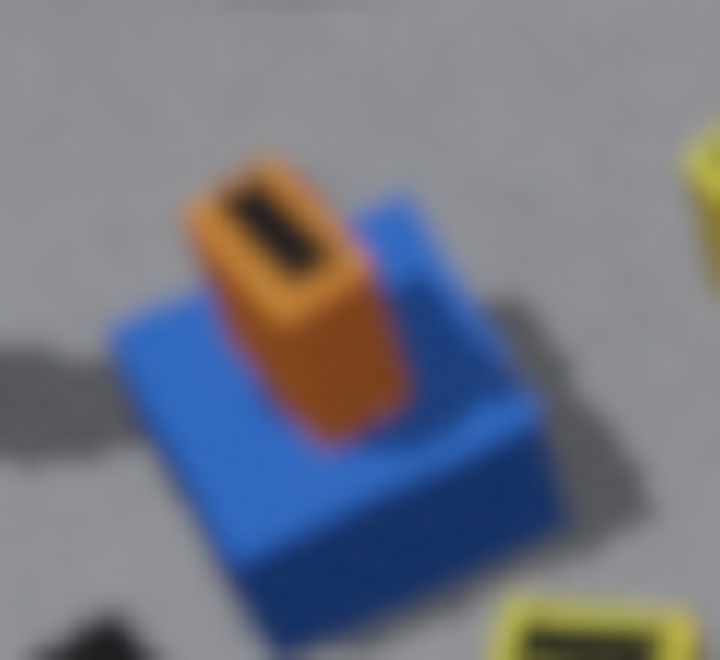

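```bash
python3 - <<'E'
from h import *
np.set_printoptions(precision=1,suppress=True)
T=Cam("top");S=Cam("scene")
def a(l,o): return np.array(l)/12.-.5+o
st=T.pl(a([(165,250),(412,148),(525,392),(275,500)],(345,195)),42)
kt=T.pl(a([(308,248),(380,208),(468,335),(395,385)],(345,195)),92)
ss=S.pl(a([(112,335),(400,192),(545,405),(240,565)],(140,200)),42)
ks=S.pl(a([(188,210),(270,152),(375,262),(290,325)],(140,200)),92)
for q in(st,kt,ss,ks):
    e=np.roll(q,-1,0)-q
    print("c",q.mean(0),"len",np.linalg.norm(e,axis=1),"ang",np.degrees(np.arctan2(e[:,1],e[:,0]))%180)
# black inset
for c,roi,z in((T,(366,212,18,16),92),(S,(154,212,20,18),92)):
    x,y,w,h=roi; g=c.im[y:y+h,x:x+w].max(2)
    m=np.zeros(c.im.shape[:2],np.uint8); m[y:y+h,x:x+w]=(g<70)
    for s_,ce,mm in blobs(m,4):
        pts=np.argwhere(mm)[:,::-1]; P=c.pl(pts,z)[:,:2]; u,sv,vt=np.linalg.svd(P-P.mean(0)); print(ce,P.mean(0),len(pts),np.degrees(np.arctan2(vt[0,1],vt[0,0]))%180)
# orange mask whole, saturation
print("TCP in top",T.proj(observe()["eef_pos"]))
for nm,c,pts,z in(("yellow",T,[(355.3,184.6),(341.1,225.4),(409.7,230.8),(385,187)],80),): print(nm,c.pl(pts,z))
E
```

```text
c [ 608.7 -260.5   42. ] len [69.4 68.4 70.3 69.2] ang [114.   24.6 114.7  23.8]
c [ 608.9 -261.    92. ] len [20.7 37.8 22.3 39.7] ang [120.4  34.8 125.5  32.5]
c [ 608.4 -258.8   42. ] len [68.  68.4 70.9 69.1] ang [116.9  26.8 117.4  24.4]
c [ 610.  -258.5   92. ] len [21.  38.4 21.9 38.7] ang [128.5  34.8 129.2  33.6]
[371.1 221.9] [ 599.7 -244. ] 46 30.844505271618715
[376.7 219.2] [ 608.2 -260.7] 30 33.493430304202434
[162.8 218.9] [ 608.8 -258.7] 14 37.622152845313614
TCP in top [[ 75.5 341.7]]
yellow [[ 713.7 -199.1   80. ]
 [ 588.5 -156.9   80. ]
 [ 578.  -361.5   80. ]
 [ 708.9 -288.9   80. ]]
```

play_rows([
  [5,-3,-2.65,0,0,0,0],
  [5,-3,-2.65,0,0,0,0],
  [5,-3,-2.65,0,0,0,0],
  [5,-3,-2.65,0,0,0,0],
  [5,-3,-2.65,0,0,0,0],
  [5,-3,-2.65,0,0,0,0],
  [5,-3,-2.65,0,0,0,0],
  [5,-3,-2.65,0,0,0,0],
], squeeze=30)

```text
clock: 1.27
eef_pos: [380.0, 251.4, 218.9]
ee_rot: [180.0, 0.0, 155.5]
ft_force: [1.1, -0.1, 0.0]
gripper_width: 50.3
```

play_rows([
  [5,-3,-2.65,0,0,0,0],
  [5,-3,-2.65,0,0,0,0],
  [5,-3,-2.65,0,0,0,0],
  [5,-3,-2.65,0,0,0,0],
  [5,-3,-2.65,0,0,0,0],
  [5,-3,-2.65,0,0,0,0],
  [5,-3,-2.65,0,0,0,0],
  [5,-3,-2.65,0,0,0,0],
])

```text
clock: 1.93
eef_pos: [510.2, -41.6, 218.9]
ee_rot: [180.0, 0.0, 155.4]
ft_force: [0.6, 0.1, -0.1]
gripper_width: 50.1
```

play_rows([
  [5,-3,-2.65,0,0,0,0],
  [5,-3,-2.65,0,0,0,0],
  [5,-3,-2.65,0,0,0,0],
  [5,-3,-2.65,0,0,0,0],
  [5,-3,-2.65,0,0,0,0],
  [5,-3,-2.65,0,0,0,0],
])

```text
clock: 2.43
eef_pos: [607.8, -261.0, 218.6]
ee_rot: [180.0, 0.0, 155.4]
ft_force: [0.9, 0.1, 0.2]
gripper_width: 49.7
```

play_rows([
  [5,0,0,0,0,0,-7],
  [5,0,0,0,0,0,-7],
  [5,0,0,0,0,0,-7],
  [5,0,0,0,0,0,-7],
  [5,0,0,0,0,0,-7],
  [5,0,0,0,0,0,-7],
  [5,0,0,0,0,0,-7],
  [5,0,0,0,0,0,-7],
])

```text
clock: 3.1
eef_pos: [607.3, -259.0, 218.6]
ee_rot: [180.0, -0.0, -148.2]
ft_force: [0.6, 0.7, 0.1]
gripper_width: 50.1
```

play_rows([
  [5,0,0,0,0,0,-3],
  [5,0,0,0,0,0,0],
  [5,0,0,0,0,0,0],
])

```text
clock: 3.35
eef_pos: [607.3, -258.9, 218.6]
ee_rot: [180.0, -0.0, -145.6]
ft_force: [-0.3, -0.2, -0.7]
gripper_width: 49.9
```

play_rows([
  [5,-0.06,-0.14,3.0,0,0,0],
  [5,0,0,3.5,0,0,0],
  [5,0,0,3.5,0,0,0],
  [5,0,0,3.0,0,0,0],
  [5,0,0,2.0,0,0,0],
  [5,0,0,1.0,0,0,0],
  [5,0,0,0.5,0,0,0],
  [5,0,0,0,0,0,0],
])

```text
clock: 4.02
eef_pos: [608.3, -259.6, 53.1]
ee_rot: [180.0, -0.0, -145.6]
ft_force: [0.7, -0.1, -0.0]
gripper_width: 50.3
```

```bash
python3 - <<'E'
from h import *
T=Cam("top");S=Cam("scene")
T.save("pics/g1.png",(330,170,100,100),6);S.save("pics/g1s.png",(110,170,100,100),6)
print(observe()["joint_positions"])
E
```

```text
[-2.75509815e+01  2.39093027e+01  8.32923221e+01 -3.50324370e-04
  7.26473568e+01 -1.51975011e+02]
```

View pics/g1s.png

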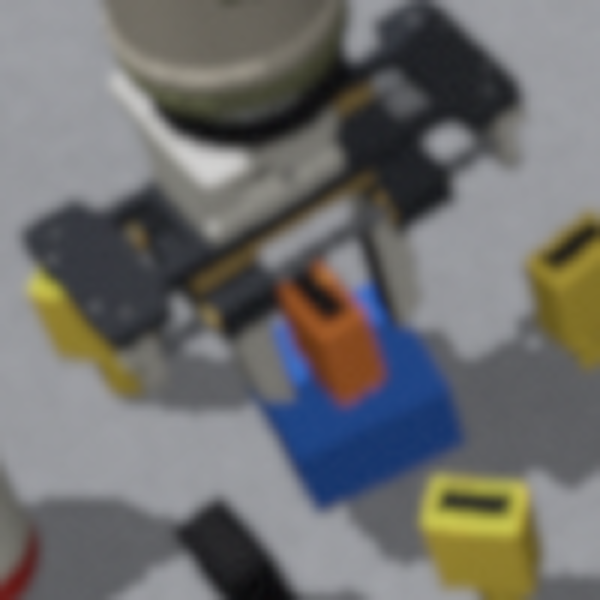

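View pics/g1.png

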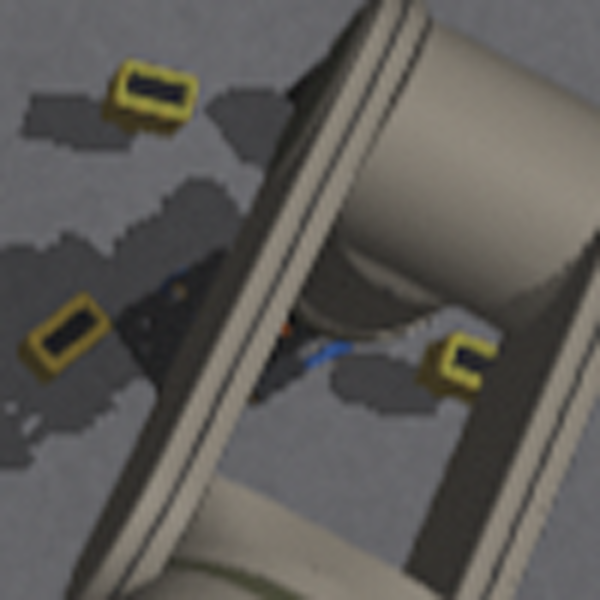

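play_rows([
  [3,0,0,0,0,0,0.3],
  [2,0,0,0,0,0,0.3],
  [1.5,0,0,0,0,0,0],
  [1.5,0,0,0,0,0,0],
  [1.5,0,0,0,0,0,0],
  [1.5,0,0,0,0,0,0],
], squeeze=45)

```text
clock: 4.62
eef_pos: [608.9, -259.9, 54.3]
ee_rot: [-180.0, 0.0, -146.2]
ft_force: [-0.1, 0.3, 3.3]
gripper_width: 23.7
```

play_rows([
  [1.5,0,0,-0.5,0,0,0],
  [1.5,0,0,-1.5,0,0,0],
  [1.5,0,0,-2.5,0,0,0],
  [1.5,0,0,-3,0,0,0],
  [1.5,0,0,-3,0,0,2],
  [1.5,0,0,-3,0,0,5],
  [1.5,0,0,0,0,0,6],
  [1.5,0,0,0,0,0,6],
])

```text
clock: 5.28
eef_pos: [610.2, -260.6, 193.6]
ee_rot: [-179.8, 0.3, -165.5]
ft_force: [-0.4, -1.1, -1.3]
gripper_width: 23.7
```

play_rows([
  [1.5,0,0,0,0,0,6],
  [1.5,0,0,0,0,0,2],
  [1.5,0,0,0,0,0,0],
])

```text
clock: 5.53
eef_pos: [608.5, -259.7, 189.6]
ee_rot: [-180.0, 0.0, -173.3]
ft_force: [-0.7, -0.4, -1.1]
gripper_width: 23.6
```

play_rows([
  [1.5,0.2,2,0,0,0,0],
  [1.5,0.35,3.8,0,0,0,0],
  [1.5,0.35,3.8,0,0,0,0],
  [1.5,0.35,3.8,0,0,0,0],
  [1.5,0.35,3.8,0,0,0,0],
  [1.5,0.35,3.8,0,0,0,0],
  [1.5,0.35,3.8,0,0,0,0],
  [1.5,0.35,3.8,0,0,0,0],
])

```text
clock: 6.2
eef_pos: [547.5, 22.7, 189.4]
ee_rot: [-180.0, 0.0, -173.1]
ft_force: [0.3, 0.6, -0.3]
gripper_width: 23.6
```

play_rows([
  [1.5,0.35,3.5,0,0,0,0],
  [1.5,0.35,3.5,0,0,0,0],
  [1.5,0.2,2.3,0,0,0,0],
  [1.5,0,0,0,0,0,0],
  [1.5,0,0,0,0,0,0],
])

```text
clock: 6.62
eef_pos: [528.0, 113.4, 189.3]
ee_rot: [-180.0, 0.0, -172.9]
ft_force: [0.7, 0.3, -0.5]
gripper_width: 23.9
```

```bash
python3 - <<'E'
from h import *
print(observe())
T=Cam("top");S=Cam("scene")
T.save("pics/h1.png",(195,190,100,75),8);S.save("pics/h1s.png",(260,110,110,90),7)
E
```

```text
{'clock': 6.6167, 'joint_positions': array([ 6.69471813e+00, -9.65820360e-01,  9.71051277e+01, -1.22037595e-02,
        8.38310202e+01, -9.03829041e+01]), 'dq': array([-2.45655784,  0.43098024, -0.1144476 , -0.5636957 , -0.1539665 ,
       -0.26737083]), 'tau': array([  1.79541148, -48.34929943, -48.88226151,   0.33868857,
         0.13142101,   0.2981733 ]), 'eef_pos': array([527.98690993, 113.44589194, 189.25987842]), 'ee_rot': array([-1.79987668e+02,  2.95905692e-02, -1.72921066e+02]), 'ft_force': array([ 0.68047605,  0.3161782 , -0.46040614]), 'ft_torque': array([ 0.04016437,  0.02472504, -0.00716821]), 'gripper_width': 23.911177759823204}
```

View pics/h1s.png

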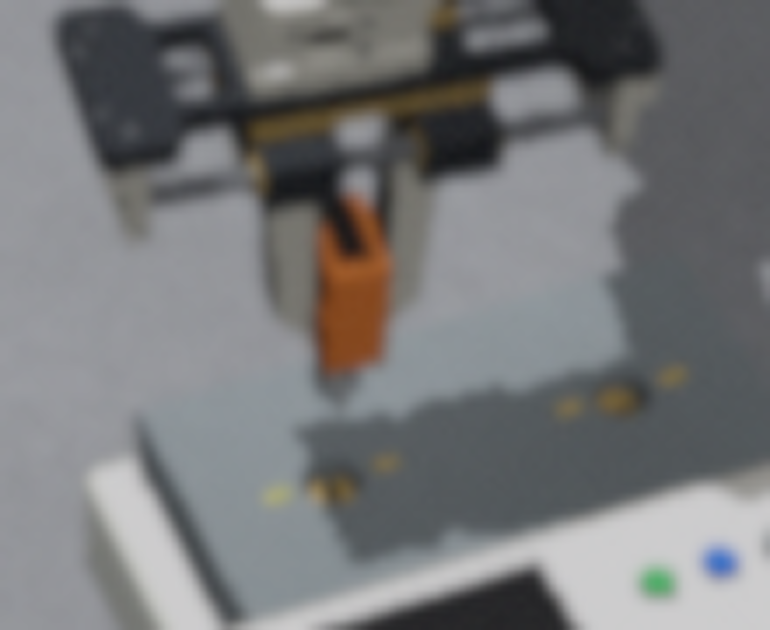

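View pics/h1.png

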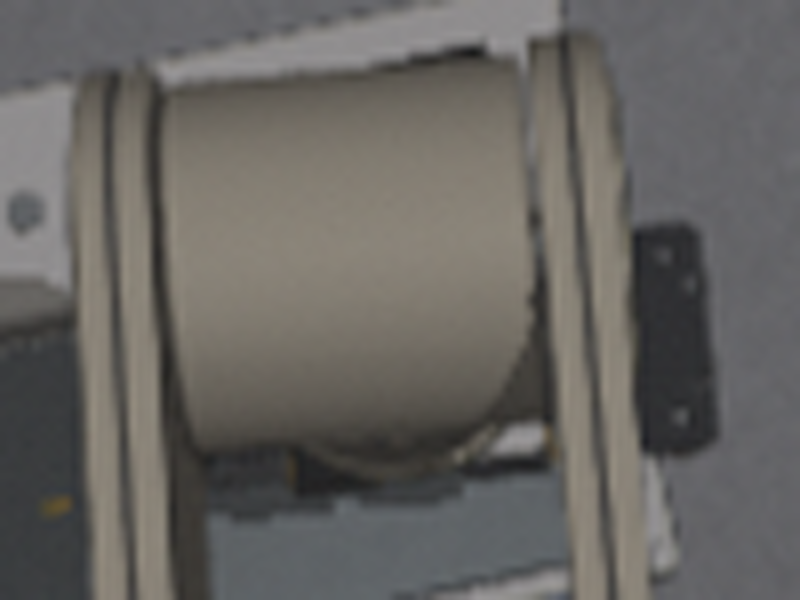

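play_rows([
  [1.5,0,0,1.0,0,0,0],
  [1.5,0,0,1.6,0,0,0],
  [1.5,0,0,0.7,0,0,0],
  [1.5,0,0,0.3,0,0,0],
  [1.5,0,0,0,0,0,0],
  [1.5,0,0,0,0,0,0],
  [1.5,0,0,0,0,0,0],
  [1.5,0,0,0,0,0,0],
])

```text
clock: 7.38
eef_pos: [528.8, 112.3, 153.5]
ee_rot: [180.0, 0.1, -173.2]
ft_force: [0.2, -0.3, -1.0]
gripper_width: 23.7
```

```bash
python3 - <<'E'
from h import *
for i in range(3):
    s=observe();print(s["eef_pos"],s["ee_rot"],s["ft_force"])
    S=Cam("scene")
S.save("pics/h2s.png",(280,135,60,55),12)
E
```

```text
[528.80144212 112.31842194 153.46235764] [ 1.79998037e+02  7.38055518e-02 -1.73173474e+02] [ 0.22364764 -0.29514194 -1.03516444]
[528.76249095 112.37184212 153.43980127] [-1.79998579e+02  7.43781411e-02 -1.73166508e+02] [-0.54494457  0.42433803  0.00833813]
[528.68450352 112.38688322 153.32880798] [-1.79997247e+02  6.53815028e-02 -1.73162516e+02] [ 0.5536203   0.4726172  -0.94324771]
```

View pics/h2s.png

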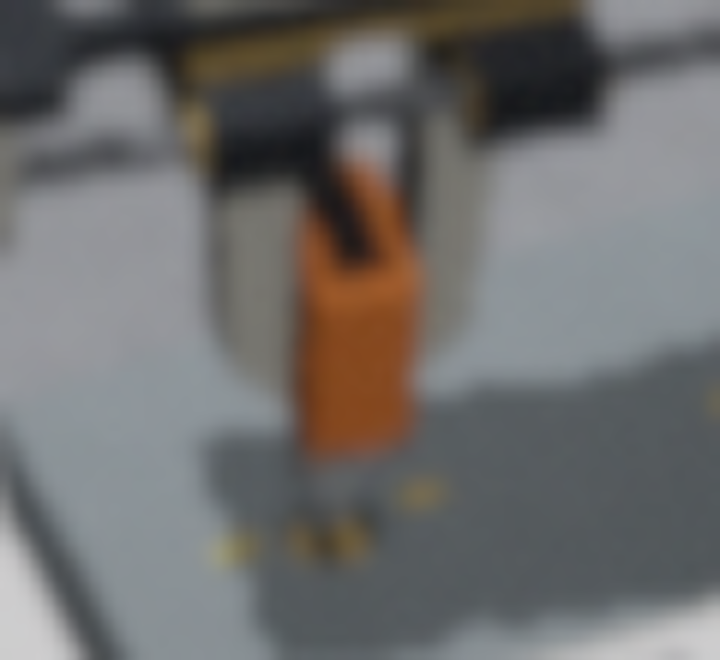

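```bash
cat >> h.py <<'E'
def keypts(o,yaw):
    R=Ro.from_euler('z',yaw,degrees=True).as_matrix()
    h=np.array([(a*20,b*12,z) for z in(34,84) for a in(1,-1) for b in(1,-1)],float)
    bl=np.array([(7.5,1.5,0),(-7.5,1.5,0),(-7.5,-1.5,0),(7.5,-1.5,0)],float)
    return h@R.T+o,bl@R.T+o
E
python3 - <<'E'
from h import *
np.set_printoptions(precision=1,suppress=True)
S=Cam("scene")
o=np.array([528.8,112.35,153.4-46.3])
h,b=keypts(o,6.8)
im=cv2.cvtColor(S.im,cv2.COLOR_RGB2BGR)[135:190,280:340]
im=cv2.resize(im,None,fx=12,fy=12,interpolation=cv2.INTER_CUBIC)
def d(p,c):
    for u,v in (p-(280,135)+.5)*12: cv2.circle(im,(int(round(u)),int(round(v))),4,c,1)
d(S.proj(h),(255,255,0)); d(S.proj(b),(0,0,255))
m=np.array([[534.03,92.38,100],[523.35,134.99,100]]); 
t=np.linspace(0,2*np.pi,40); c=np.array([528.69,113.69,100])
d(S.proj(c+np.c_[10.5*np.cos(t),10.5*np.sin(t),0*t]),(0,255,0))
d(S.proj(m),(255,0,255))
cv2.imwrite("pics/h2o.png",im)
print((S.proj(h)-(280,135)+.5)*12)
E
```

```text
[[411.5 451.1]
 [301.7 471.9]
 [358.7 317. ]
 [250.8 337. ]
 [424.  285.4]
 [310.6 306.4]
 [369.1 150.2]
 [257.8 170.4]]
```

View pics/h2o.png

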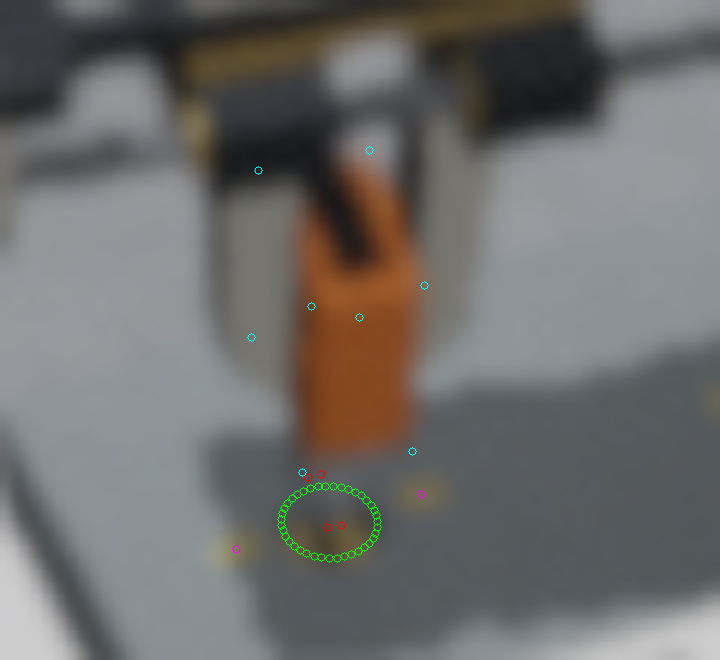

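```bash
python3 - <<'E'
from h import *
np.set_printoptions(precision=1,suppress=True)
S=Cam("scene")
h,b=keypts(np.array([609,-258.6,8]),34.5)
im=cv2.imread("pics/scene0.png")[200:255,140:200]
im=cv2.resize(im,None,fx=12,fy=12,interpolation=cv2.INTER_CUBIC)
for u,v in (S.proj(h)-(140,200)+.5)*12: cv2.circle(im,(int(round(u)),int(round(v))),4,(255,255,0),1)
im2=cv2.imread("pics/h2s.png")
o=np.array([528.5,113.0,153.4-43])
h,b=keypts(o,6.8)
for u,v in (S.proj(h)-(280,135)+.5)*12: cv2.circle(im2,(int(round(u)),int(round(v))),4,(255,255,0),1)
cv2.imwrite("pics/cmp.png",np.hstack([im[100:500,100:480],im2[120:520,200:560]]))
E
```

```text
(no output)
```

View pics/cmp.png

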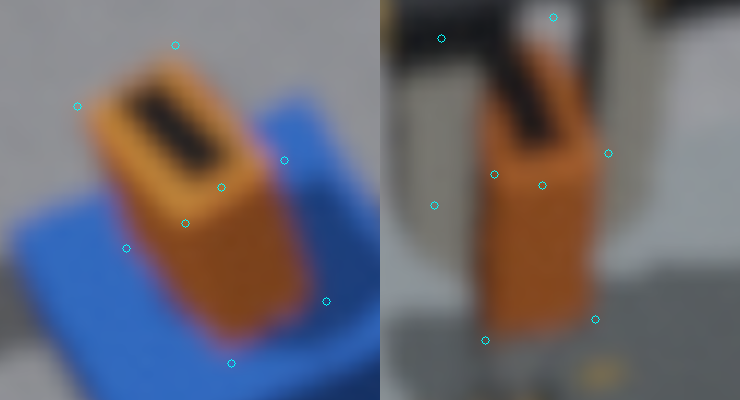

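```bash
python3 - <<'E'
from h import *
np.set_printoptions(precision=2,suppress=True)
S=Cam("scene")
e=S.im[...,0].astype(float)-S.im[...,2]
o=np.array([528.75,112.35,153.4-45]); h,b=keypts(o,6.8); p=S.proj(h); A,B,C,D=p[0],p[1],p[4],p[5]  # right-bottom,left-bottom,right-top,left-top
print(p[[0,1,4,5]])
for r in range(161,172):
    w=e[r,298:322]; w=np.clip(w,0,None); mx=np.median(np.sort(w)[-6:]); hf=mx/2
    i=np.where(w>hf)[0]; a,bb=i[0],i[-1]
    L=298+a-(w[a]-hf)/(w[a]-w[a-1]); R=298+bb+(w[bb]-hf)/(w[bb]-w[bb+1])
    pl=D[0]+(B[0]-D[0])*(r-D[1])/(B[1]-D[1]); pr=C[0]+(A[0]-C[0])*(r-C[1])/(A[1]-C[1])
    print(r,L,R,(L+R)/2,R-L,"pred",pl,pr,(pl+pr)/2)
# columns: bottom edge
for cc in range(306,314):
    w=np.clip(e[160:180,cc],0,None); mx=np.median(np.sort(w)[-6:]); hf=mx/2; i=np.where(w>hf)[0][-1]
    print(cc,160+i+(w[i]-hf)/(w[i]-w[i+1]),"pred",B[1]+(A[1]-B[1])*(cc-B[0])/(A[0]-B[0]))
E
```

```text
[[313.82 171.73]
 [304.66 173.47]
 [314.85 157.9 ]
 [305.4  159.65]]
161 304.8787878787879 314.3142857142857 309.5965367965368 9.435497835497813 pred 305.3251232707193 314.6222700788 309.97369667475965
162 304.7651515151515 314.1985294117647 309.48184046345807 9.433377896613194 pred 305.27184178778697 314.5472587523391 309.90955027006305
163 304.5642857142857 314.0984848484849 309.3313852813853 9.534199134199184 pred 305.2185603048547 314.47224742587815 309.8454038653664
164 304.4583333333333 313.93055555555554 309.19444444444446 9.472222222222229 pred 305.1652788219224 314.3972360994172 309.78125746066985
165 304.44444444444446 313.7368421052632 309.09064327485385 9.292397660818722 pred 305.1119973389901 314.3222247729563 309.7171110559732
166 304.5220588235294 313.5670731707317 309.0445659971306 9.045014347202311 pred 305.0587158560578 314.2472134464953 309.65296465127653
167 304.5763888888889 313.5705128205128 309.07345085470087 8.994123931623903 pred 305.00543437312547 314.1722021200344 309.58881824657993
168 304.6625 313.69736842105266 309.1799342105263 9.034868421052636 pred 304.9521528901932 314.0971907935735 309.52467184188333
169 304.79761904761904 313.7083333333333 309.25297619047615 8.910714285714278 pred 304.8988714072609 314.02217946711255 309.46052543718673
170 304.90625 313.46527777777777 309.1857638888889 8.559027777777771 pred 304.8455899243286 313.9471681406516 309.39637903249013
171 304.8611111111111 313.0 308.93055555555554 8.138888888888914 pred 304.7923084413963 313.8721568141907 309.3322326277935
306 172.38709677419354 pred 173.2123910374076
307 172.3684210526316 pred 173.02280059367158
308 172.17948717948718 pred 172.83321014993558
309 172.05405405405406 pred 172.64361970619956
310 171.87857142857143 pred 172.45402926246354
311 171.7 pred 172.26443881872754
312 171.38571428571427 pred 172.07484837499152
313 170.90625 pred 171.88525793125552
```

```bash
python3 - <<'E'
from h import *
S=Cam("scene")
im=S.im[163:187,292:324,::-1].astype(float)
im=np.clip((im-20)*1.6,0,255).astype(np.uint8)
im=cv2.resize(im,None,fx=24,fy=24,interpolation=cv2.INTER_CUBIC)
for k in range(0,32,4): cv2.line(im,(k*24+12,0),(k*24+12,8),(0,0,255),1); cv2.putText(im,str(292+k),(k*24,22),0,.45,(0,0,255),1)
cv2.imwrite("pics/z.png",im)
E
```

```text
(no output)
```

View pics/z.png

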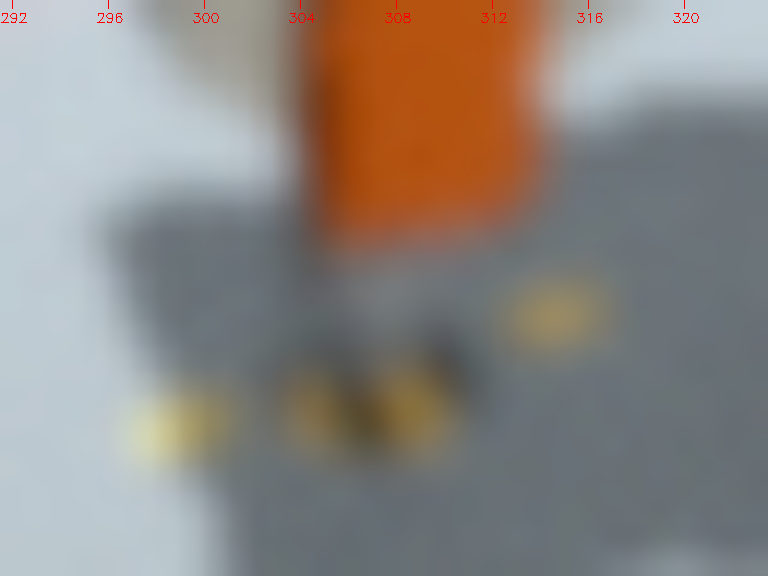

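play_rows([
  [1.5,-0.05,0.1,0.4,0,0,0],
  [1.5,0,0,0.4,0,0,0],
  [1.5,0,0,0.3,0,0,0],
  [1.5,0,0,0,0,0,0],
  [1.5,0,0,0,0,0,0],
])

```text
clock: 8.15
eef_pos: [528.2, 113.3, 141.1]
ee_rot: [180.0, -0.1, -173.2]
ft_force: [-0.6, 0.9, -0.5]
gripper_width: 24.1
```

play_rows([
  [1.5,0,0,0.1,0,0,0],
  [1.5,0,0,0.1,0,0,0],
  [1.5,0,0,0,0,0,0],
])

```text
clock: 8.4
eef_pos: [528.6, 113.4, 139.5]
ee_rot: [180.0, -0.0, -173.2]
ft_force: [0.1, 0.1, -0.4]
gripper_width: 24.2
```

play_rows([
  [1.5,0,0,0.1,0,0,0],
  [1.5,0,0,0.1,0,0,0],
  [1.5,0,0,0,0,0,0],
])

```text
clock: 8.65
eef_pos: [528.5, 113.3, 137.4]
ee_rot: [-180.0, -0.0, -173.2]
ft_force: [0.3, 0.1, -0.6]
gripper_width: 24.2
```

play_rows([
  [1.5,0,0,0.1,0,0,0],
  [1.5,0,0,0,0,0,0],
  [1.5,0,0,0,0,0,0],
])

```text
clock: 8.9
eef_pos: [528.6, 113.4, 136.6]
ee_rot: [-180.0, -0.0, -173.2]
ft_force: [0.7, -0.4, -1.0]
gripper_width: 23.4
```

play_rows([
  [1.5,0,0,0.1,0,0,0],
  [1.5,0,0,0,0,0,0],
  [1.5,0,0,0,0,0,0],
])

```text
clock: 9.15
eef_pos: [528.6, 113.4, 135.6]
ee_rot: [-180.0, -0.0, -173.2]
ft_force: [-0.5, -0.8, 0.2]
gripper_width: 23.7
```

play_rows([
  [1.5,0,0,0.1,0,0,0],
  [1.5,0,0,0,0,0,0],
  [1.5,0,0,0,0,0,0],
])

```text
clock: 9.4
eef_pos: [528.6, 113.4, 134.6]
ee_rot: [180.0, -0.0, -173.2]
ft_force: [-0.3, 0.5, -1.0]
gripper_width: 23.6
```

play_rows([
  [1.5,0,0,0.1,0,0,0],
  [1.5,0,0,0,0,0,0],
  [1.5,0,0,0,0,0,0],
])

```text
clock: 9.65
eef_pos: [528.6, 113.4, 133.5]
ee_rot: [-180.0, -0.0, -173.2]
ft_force: [-0.1, -0.2, -1.1]
gripper_width: 23.8
```

play_rows([
  [1.5,0,0,0.1,0,0,0],
  [1.5,0,0,0,0,0,0],
  [1.5,0,0,0,0,0,0],
])

```text
clock: 9.9
eef_pos: [528.6, 113.4, 132.5]
ee_rot: [-180.0, -0.0, -173.2]
ft_force: [0.5, 0.4, -0.9]
gripper_width: 23.7
```

play_rows([
  [1.5,0,0,0.1,0,0,0],
  [1.5,0,0,0,0,0,0],
  [1.5,0,0,0,0,0,0],
])

```text
clock: 10.15
eef_pos: [528.8, 113.4, 131.8]
ee_rot: [-180.0, 0.0, -173.2]
ft_force: [-0.0, 0.2, 0.9]
gripper_width: 24.1
```

play_rows([
  [1.5,0,0,0.1,0,0,0],
  [1.5,0,0,0,0,0,0],
  [1.5,0,0,0,0,0,0],
])

```text
clock: 10.4
eef_pos: [528.7, 113.4, 130.7]
ee_rot: [-180.0, 0.0, -173.2]
ft_force: [-0.4, 0.2, 1.2]
gripper_width: 23.8
```

play_rows([
  [1.5,0,0,0.1,0,0,0],
  [1.5,0,0,0,0,0,0],
  [1.5,0,0,0,0,0,0],
])

```text
clock: 10.65
eef_pos: [528.7, 113.4, 129.7]
ee_rot: [-180.0, 0.0, -173.2]
ft_force: [0.3, 0.4, 2.2]
gripper_width: 23.8
```

```bash
python3 - <<'E'
from h import *
for i in range(6):
    s=observe();print(s["eef_pos"].round(1),s["ft_force"].round(2),s["ft_torque"].round(3))
    S=Cam("scene")
S.save("pics/h3s.png",(280,135,60,55),12)
E
```

```text
[528.7 113.4 129.7] [0.31 0.44 2.18] [ 0.091 -0.064 -0.006]
[528.7 113.4 129.7] [0.88 0.44 1.01] [ 0.065 -0.019  0.005]
[528.7 113.4 129.7] [0.16 0.59 0.83] [ 0.083 -0.045  0.005]
[528.7 113.4 129.7] [0.16 0.44 0.5 ] [ 0.053 -0.018 -0.02 ]
[528.7 113.4 129.7] [ 0.92 -0.17  0.93] [ 0.044 -0.016  0.051]
[528.7 113.4 129.7] [ 0.05 -0.82  1.02] [ 0.021 -0.025  0.038]
```

View pics/h3s.png

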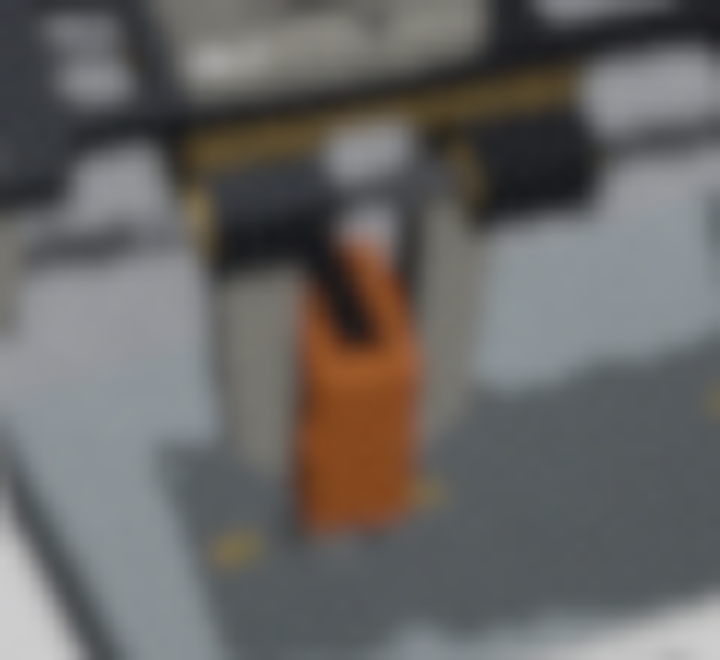

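play_rows([
  [1.5,0,0,0.05,0,0,0],
  [1.5,0,0,0,0,0,0],
  [1.5,0,0,0,0,0,0],
])

```text
clock: 11.2
eef_pos: [528.7, 113.4, 129.2]
ee_rot: [180.0, 0.0, -173.2]
ft_force: [0.3, 0.9, 1.9]
gripper_width: 23.9
```

play_rows([
  [1.5,0,0,0.05,0,0,0],
  [1.5,0,0,0,0,0,0],
  [1.5,0,0,0,0,0,0],
])

```text
clock: 11.45
eef_pos: [528.7, 113.4, 128.7]
ee_rot: [-180.0, 0.0, -173.2]
ft_force: [0.7, 0.9, 0.8]
gripper_width: 23.7
```

play_rows([
  [1.5,0,0,0.05,0,0,0],
  [1.5,0,0,0,0,0,0],
  [1.5,0,0,0,0,0,0],
])

```text
clock: 11.7
eef_pos: [528.7, 113.4, 128.2]
ee_rot: [180.0, 0.0, -173.2]
ft_force: [1.4, 0.3, 1.5]
gripper_width: 23.9
```

play_rows([
  [1.5,0,0,0.05,0,0,0],
  [1.5,0,0,0,0,0,0],
  [1.5,0,0,0,0,0,0],
])

```text
clock: 11.95
eef_pos: [528.7, 113.4, 127.7]
ee_rot: [180.0, 0.0, -173.2]
ft_force: [0.8, -0.3, 2.4]
gripper_width: 23.4
```

play_rows([
  [1.5,0,0,0.05,0,0,0],
  [1.5,0,0,0,0,0,0],
  [1.5,0,0,0,0,0,0],
])

```text
clock: 12.2
eef_pos: [528.7, 113.4, 127.2]
ee_rot: [180.0, 0.0, -173.2]
ft_force: [1.1, 0.7, 2.0]
gripper_width: 23.7
```

play_rows([
  [1.5,0,0,0.05,0,0,0],
  [1.5,0,0,0,0,0,0],
  [1.5,0,0,0,0,0,0],
])

```text
clock: 12.45
eef_pos: [528.7, 113.4, 126.7]
ee_rot: [180.0, 0.0, -173.2]
ft_force: [-0.1, 0.8, 2.0]
gripper_width: 23.8
```

play_rows([
  [1.5,0,0,0.05,0,0,0],
  [1.5,0,0,0,0,0,0],
])

```text
clock: 12.62
eef_pos: [528.7, 113.4, 126.1]
ee_rot: [-180.0, 0.0, -173.2]
ft_force: [1.0, -0.6, 2.5]
gripper_width: 23.3
```

play_rows([
  [1.5,0,0,0.05,0,0,0],
  [1.5,0,0,0,0,0,0],
])

```text
clock: 12.78
eef_pos: [528.7, 113.4, 125.6]
ee_rot: [-180.0, 0.0, -173.2]
ft_force: [1.4, 0.2, 2.4]
gripper_width: 24.0
```

play_rows([
  [1.5,0,0,0.05,0,0,0],
  [1.5,0,0,0,0,0,0],
])

```text
clock: 12.95
eef_pos: [528.6, 113.4, 125.1]
ee_rot: [180.0, 0.0, -173.2]
ft_force: [1.2, -0.3, 3.1]
gripper_width: 23.6
```

play_rows([
  [1.5,0,0,0.05,0,0,0],
  [1.5,0,0,0,0,0,0],
])

```text
clock: 13.12
eef_pos: [528.7, 113.4, 124.6]
ee_rot: [180.0, 0.0, -173.2]
ft_force: [1.7, -0.2, 3.5]
gripper_width: 24.0
```

play_rows([
  [1.5,0,0,0.05,0,0,0],
  [1.5,0,0,0,0,0,0],
])

```text
clock: 13.28
eef_pos: [528.7, 113.4, 124.1]
ee_rot: [-180.0, 0.0, -173.2]
ft_force: [1.2, 0.0, 3.0]
gripper_width: 23.5
```

play_rows([
  [1.5,0,0,0.05,0,0,0],
  [1.5,0,0,0,0,0,0],
])

```text
clock: 13.45
eef_pos: [528.7, 113.4, 123.6]
ee_rot: [180.0, 0.0, -173.2]
ft_force: [0.4, 0.0, 3.1]
gripper_width: 23.8
```

play_rows([
  [1.5,-0.05,0,0.05,0,0,0],
  [1.5,0,0,0,0,0,0],
])

```text
clock: 13.62
eef_pos: [528.8, 113.4, 122.9]
ee_rot: [180.0, -0.0, -173.2]
ft_force: [-0.5, -0.2, 2.9]
gripper_width: 24.1
```

play_rows([
  [1.5,0,0,0.05,0,0,0],
  [1.5,0,0,0,0,0,0],
])

```text
clock: 13.78
eef_pos: [528.8, 113.4, 122.4]
ee_rot: [180.0, -0.0, -173.2]
ft_force: [-1.2, 0.4, 3.3]
gripper_width: 23.7
```

play_rows([
  [1.5,0,0,0.05,0,0,0],
  [1.5,0,0,0,0,0,0],
])

```text
clock: 13.95
eef_pos: [528.9, 113.4, 121.9]
ee_rot: [180.0, -0.0, -173.2]
ft_force: [-1.6, -1.3, 3.4]
gripper_width: 23.7
```

play_rows([
  [1.5,0,0,0.05,0,0,0],
  [1.5,0,0,0,0,0,0],
])

```text
clock: 14.12
eef_pos: [528.9, 113.4, 121.5]
ee_rot: [-180.0, -0.0, -173.2]
ft_force: [-2.4, 0.9, 4.3]
gripper_width: 24.0
```

play_rows([
  [1.5,0,0,0.05,0,0,0],
  [1.5,0,0,0,0,0,0],
])

```text
clock: 14.28
eef_pos: [528.9, 113.4, 121.0]
ee_rot: [-180.0, -0.0, -173.2]
ft_force: [-1.8, -0.4, 5.4]
gripper_width: 23.9
```

play_rows([
  [1.5,0,0,0.05,0,0,0],
  [1.5,0,0,0,0,0,0],
])

```text
clock: 14.45
eef_pos: [529.0, 113.4, 120.5]
ee_rot: [-180.0, -0.0, -173.2]
ft_force: [-2.7, -1.2, 5.0]
gripper_width: 23.6
```

play_rows([
  [1.5,0.03,0,0.05,0,0,0],
  [1.5,0,0,0,0,0,0],
])

```text
clock: 14.62
eef_pos: [528.9, 113.4, 120.4]
ee_rot: [180.0, 0.0, -173.2]
ft_force: [-2.6, -0.8, 5.5]
gripper_width: 23.3
```

play_rows([
  [1.5,0,0,0.05,0,0,0],
  [1.5,0,0,0,0,0,0],
])

```text
clock: 14.78
eef_pos: [529.0, 113.4, 120.3]
ee_rot: [-180.0, 0.0, -173.2]
ft_force: [-3.6, -0.6, 9.6]
gripper_width: 24.0
```

play_rows([
  [1.5,0,0,0.05,0,0,0],
  [1.5,0,0,0,0,0,0],
])

```text
clock: 14.95
eef_pos: [529.1, 113.5, 120.2]
ee_rot: [-180.0, 0.0, -173.2]
ft_force: [-5.5, 0.2, 11.9]
gripper_width: 23.8
```

play_rows([
  [1.5,0,0,0.05,0,0,0],
  [1.5,0,0,0,0,0,0],
])

```text
clock: 15.12
eef_pos: [529.2, 113.4, 120.2]
ee_rot: [-180.0, 0.0, -173.2]
ft_force: [-7.5, -0.6, 15.1]
gripper_width: 23.7
```

play_rows([
  [1.5,0.08,0,-0.08,0,0,0],
  [1.5,0,0,0,0,0,0],
  [1.5,0,0,0,0,0,0],
])

```text
clock: 15.37
eef_pos: [528.8, 113.4, 120.3]
ee_rot: [-180.0, 0.1, -173.2]
ft_force: [-2.3, -0.1, 7.5]
gripper_width: 23.9
```

play_rows([
  [1.5,0.02,0,0,0,0,2],
  [1.5,0,0,0,0,0,2],
  [1.5,0,0,0,0,0,2],
])

```text
clock: 15.62
eef_pos: [528.8, 113.4, 120.3]
ee_rot: [180.0, 0.1, -179.3]
ft_force: [-0.3, -1.3, 6.9]
gripper_width: 23.9
```

play_rows([
  [1.5,0,0,0,0,0,2],
  [1.5,0,0,0,0,0,2],
])

```text
clock: 15.78
eef_pos: [528.9, 113.4, 120.3]
ee_rot: [180.0, 0.1, 176.7]
ft_force: [-0.2, 0.5, 6.7]
gripper_width: 24.0
```

play_rows([
  [1.5,0,0,0,0,0,2],
  [1.5,0,0,0,0,0,2],
])

```text
clock: 15.95
eef_pos: [529.0, 113.4, 120.4]
ee_rot: [180.0, 0.2, 172.7]
ft_force: [-0.0, 0.2, 6.4]
gripper_width: 23.8
```

```bash
python3 - <<'E'
from h import *
for i in range(3):
    s=observe();print(s["eef_pos"].round(1),s["ft_force"].round(2),s["ft_torque"].round(3))
    S=Cam("scene")
E
```

```text
[529.  113.4 120.4] [-0.02  0.16  6.41] [0.082 0.093 0.007]
[529.  113.4 120.3] [0.16 0.22 7.32] [0.067 0.023 0.048]
[529.  113.4 120.4] [-1.04 -1.04  6.26] [0.061 0.11  0.035]
```

play_rows([
  [1.5,0,0,0.03,0,0,3],
  [1.5,0,0,0,0,0,3],
])

```text
clock: 16.27
eef_pos: [529.0, 113.2, 120.3]
ee_rot: [180.0, 0.2, 166.7]
ft_force: [-1.2, -0.5, 8.8]
gripper_width: 23.8
```

play_rows([
  [1.5,0,0,0,0,0,3],
  [1.5,0,0,0,0,0,3],
])

```text
clock: 16.43
eef_pos: [529.1, 113.3, 120.3]
ee_rot: [179.9, 0.2, 160.7]
ft_force: [-0.3, -1.3, 7.7]
gripper_width: 23.6
```

play_rows([
  [1.5,0,0,0,0,0,3],
  [1.5,0,0,0,0,0,3],
])

```text
clock: 16.6
eef_pos: [529.1, 113.3, 120.3]
ee_rot: [179.9, 0.2, 154.7]
ft_force: [-1.5, -0.7, 7.9]
gripper_width: 23.8
```

```bash
python3 - <<'E'
from h import *
for i in range(3):
    s=observe();print(s["eef_pos"].round(1),s["ft_force"].round(2),s["ft_torque"].round(3))
    S=Cam("scene")
E
```

```text
[529.1 113.3 120.3] [-1.51 -0.71  7.9 ] [-0.128  0.124  0.05 ]
[529.1 113.3 120.3] [-0.83 -0.94  8.63] [-0.152  0.173  0.035]
[529.1 113.3 120.3] [-0.76 -1.26  7.9 ] [-0.141  0.113  0.032]
```

play_rows([
  [1.5,0,0,0,0,0,3],
  [1.5,0,0,0,0,0,3],
  [1.5,0,0,0,0,0,3],
  [1.5,0,0,0,0,0,3],
])

```text
clock: 17.08
eef_pos: [529.2, 113.3, 120.3]
ee_rot: [179.9, 0.1, 142.7]
ft_force: [0.1, -0.9, 7.7]
gripper_width: 23.9
```

play_rows([
  [1.5,0,0,0,0,0,3],
  [1.5,0,0,0,0,0,3],
  [1.5,0,0,0,0,0,3],
  [1.5,0,0,0,0,0,3],
])

```text
clock: 17.42
eef_pos: [529.4, 113.3, 120.3]
ee_rot: [179.8, 0.1, 130.7]
ft_force: [0.4, -1.0, 7.3]
gripper_width: 23.5
```

play_rows([
  [1.5,0,0,0,0,0,3],
  [1.5,0,0,0,0,0,3],
  [1.5,0,0,0,0,0,3],
  [1.5,0,0,0,0,0,3],
])

```text
clock: 17.75
eef_pos: [529.2, 113.2, 120.3]
ee_rot: [179.8, 0.1, 118.7]
ft_force: [-0.4, -0.4, 7.8]
gripper_width: 23.5
```

play_rows([
  [1.5,0,0,0,0,0,3],
  [1.5,0,0,0,0,0,3],
  [1.5,0,0,0,0,0,3],
  [1.5,0,0,0,0,0,3],
])

```text
clock: 18.08
eef_pos: [529.1, 113.2, 120.3]
ee_rot: [179.8, 0.1, 106.7]
ft_force: [-1.3, -1.2, 8.5]
gripper_width: 23.4
```

```bash
python3 - <<'E'
from h import *
for i in range(3):
    s=observe();print(s["eef_pos"].round(1),s["ee_rot"].round(1),s["ft_force"].round(2),s["ft_torque"].round(3))
    S=Cam("scene")
E
```

```text
[529.1 113.2 120.3] [1.798e+02 1.000e-01 1.067e+02] [-1.27 -1.22  8.51] [-0.279  0.129  0.012]
[529.2 113.2 120.3] [1.798e+02 1.000e-01 1.064e+02] [-0.55 -1.03  7.92] [-0.316  0.15  -0.008]
[529.1 113.2 120.3] [1.798e+02 1.000e-01 1.067e+02] [-0.53 -0.15  8.32] [-0.34   0.111  0.006]
```

play_rows([
  [1.5,0,0,0,0,0,2.5],
  [1.5,0,0,0,0,0,2.5],
])

```text
clock: 18.4
eef_pos: [529.2, 113.2, 120.3]
ee_rot: [179.8, 0.0, 101.7]
ft_force: [-0.6, -0.7, 8.1]
gripper_width: 24.0
```

play_rows([
  [1.5,0,0,0,0,0,2],
  [1.5,0,0,0,0,0,2],
])

```text
clock: 18.57
eef_pos: [529.2, 113.2, 120.3]
ee_rot: [179.8, 0.0, 97.7]
ft_force: [0.2, -0.7, 7.0]
gripper_width: 23.9
```

```bash
python3 - <<'E'
from h import *
for i in range(3):
    s=observe();print(s["eef_pos"].round(1),s["ee_rot"].round(1),s["ft_force"].round(2),s["ft_torque"].round(3))
    S=Cam("scene")
E
```

```text
[529.2 113.2 120.3] [179.8   0.   97.7] [ 0.23 -0.74  7.03] [-0.33   0.075  0.058]
[529.2 113.2 120.3] [179.8   0.   97.6] [-1.12 -0.94  7.45] [-0.292  0.071  0.035]
[529.2 113.2 120.3] [179.8   0.   97.7] [ 0.43 -0.41  7.43] [-0.397  0.079  0.051]
```

play_rows([
  [1.5,0,0,-0.2,0,0,0],
  [1.5,0,0,-0.3,0,0,0],
  [1.5,0,0,-0.3,0,0,0],
  [1.5,0,0,-0.3,0,0,0],
  [1.5,0,0,-0.2,0,0,0],
  [1.5,0,0,0,0,0,0],
  [1.5,0,0,0,0,0,0],
])

```text
clock: 19.3
eef_pos: [528.2, 113.4, 132.3]
ee_rot: [180.0, -0.0, 97.8]
ft_force: [4.2, 0.3, 1.4]
gripper_width: 23.7
```

play_rows([
  [1.5,0,0,-0.2,0,0,0],
  [1.5,0,0,-0.3,0,0,0],
  [1.5,0,0,-0.5,0,0,0],
  [1.5,0,0,-1,0,0,0],
  [1.5,0,0,-1.5,0,0,0],
  [1.5,0,0,-1.5,0,0,0],
  [1.5,0,0,-1.0,0,0,0],
  [1.5,0,0,0,0,0,0],
])

```text
clock: 19.97
eef_pos: [528.8, 113.5, 194.9]
ee_rot: [179.8, -0.0, 97.8]
ft_force: [-0.0, 0.3, 0.3]
gripper_width: 24.0
```

```bash
python3 - <<'E'
from h import *
s=observe();print(s["eef_pos"].round(1),s["ee_rot"].round(1),s["ft_force"].round(2),s["joint_positions"])
S=Cam("scene");T=Cam("top")
S.save("pics/u1.png",(260,110,110,90),7)
E
```

```text
[528.8 113.5 194.9] [179.8  -0.   97.8] [-0.05  0.33  0.28] [ 6.68157974e+00 -1.18390371e+00  9.67247854e+01  6.65119304e-03
  8.42834629e+01 -1.15985029e+00]
```

View pics/u1.png

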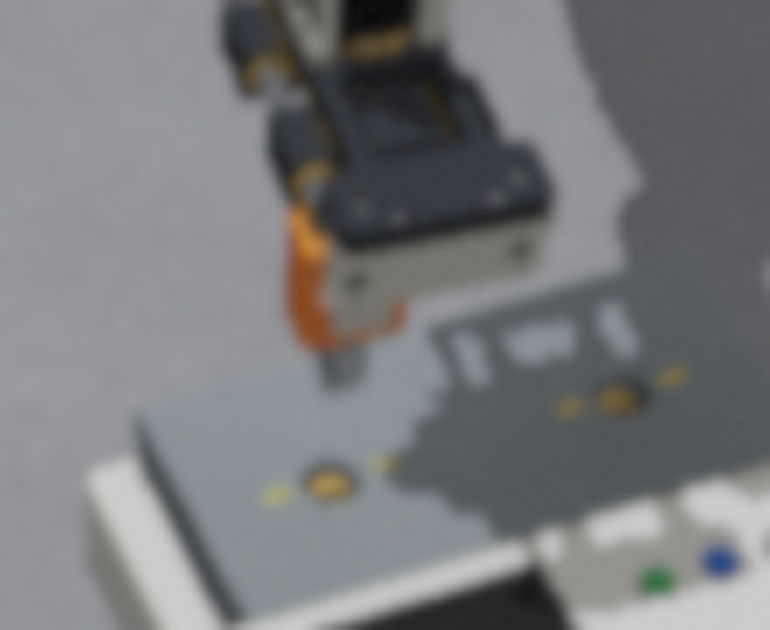

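play_rows([
  [1.5,-2,0.14,0,0,0,0],
  [1.5,-3.8,0.28,0,0,0,0],
  [1.5,-3.8,0.28,0,0,0,0],
  [1.5,-3.8,0.28,0,0,0,0],
  [1.5,-3.8,0.28,0,0,0,0],
  [1.5,-3.8,0.28,0,0,0,0],
  [1.5,-3.8,0.28,0,0,0,0],
  [1.5,-3.8,0.28,0,0,0,0],
])

```text
clock: 20.73
eef_pos: [586.8, -168.7, 190.4]
ee_rot: [-179.9, -0.1, 97.8]
ft_force: [0.5, 0.5, -0.3]
gripper_width: 24.2
```

play_rows([
  [1.5,-3.8,0.28,0,0,0,0],
  [1.5,-3.8,0.28,0,0,0,0],
  [1.5,-1.9,0.14,0,0,0,0],
  [1.5,0,0,0,0,0,0],
  [1.5,0,0,0,0,0,0],
  [1.5,0,0,0,0,0,0],
])

```text
clock: 21.23
eef_pos: [606.9, -259.2, 190.8]
ee_rot: [-179.9, -0.1, 97.8]
ft_force: [0.5, 1.0, 0.0]
gripper_width: 23.6
```

```bash
python3 - <<'E'
from h import *
s=observe();print(s["eef_pos"].round(1),s["ee_rot"].round(1),s["ft_force"].round(2))
S=Cam("scene");T=Cam("top")
S.save("pics/v1.png",(120,140,100,100),6);T.save("pics/v1t.png",(165,180,140,105),5)
E
```

```text
[ 606.9 -259.2  190.8] [-1.799e+02 -1.000e-01  9.780e+01] [0.45 0.99 0.03]
```

View pics/v1.png

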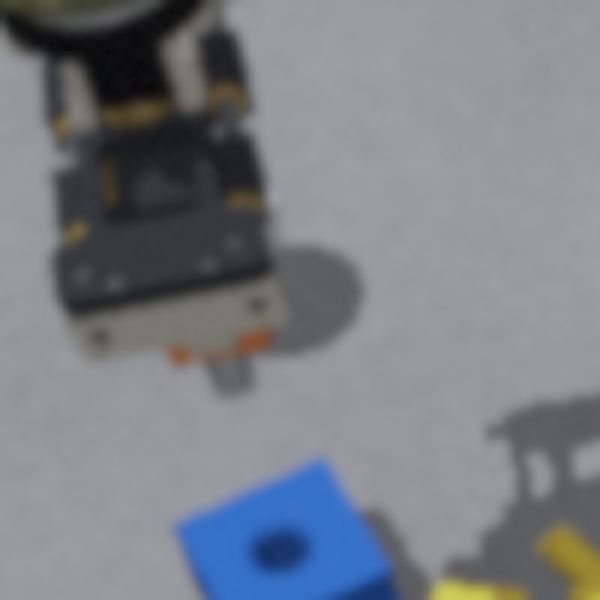

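View pics/v1t.png

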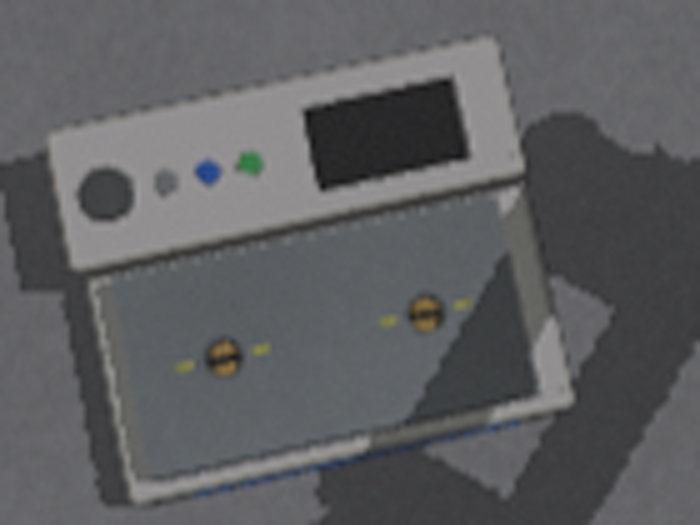

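```bash
python3 - <<'E'
from h import *
S=Cam("scene")
x,y,w,h=155,222,24,20
g=S.im[y:y+h,x:x+w,2].astype(float)
hs=(g.max()*.0+np.median(g[g>100])) if (g>100).any() else 0
m=np.zeros(S.im.shape[:2],np.uint8); m[y:y+h,x:x+w]=(g<0.62*hs)
for st,ce,mm in blobs(m,6): print(st,ce,S.pl(ce,42))
print(hs)
E
```

```text
[163 230   7   4  25] [166.12 231.44] [[ 611.24533908 -259.87213244   42.        ]]
[174 240   5   2   8] [176.375 240.625] [[ 643.06631635 -233.90372318   42.        ]]
199.0
```

play_rows([
  [1.5,-0.08,0.2,1.5,0,0,0],
  [1.5,0,0,2.5,0,0,0],
  [1.5,0,0,2.5,0,0,0],
  [1.5,0,0,1.5,0,0,0],
  [1.5,0,0,1,0,0,0],
  [1.5,0,0,0.4,0,0,0],
  [1.5,0,0,0,0,0,0],
  [1.5,0,0,0,0,0,0],
])

```text
clock: 22.05
eef_pos: [610.1, -260.9, 99.0]
ee_rot: [179.9, 0.0, 97.9]
ft_force: [0.0, -0.6, -0.7]
gripper_width: 23.7
```

```bash
python3 - <<'E'
from h import *
for i in range(2):
    s=observe();print(s["eef_pos"].round(1),s["ee_rot"].round(1),s["ft_force"].round(2))
    S=Cam("scene")
S.save("pics/v2.png",(135,180,65,65),10)
E
```

```text
[ 610.1 -260.9   99. ] [179.9   0.   97.9] [ 0.04 -0.59 -0.7 ]
[ 610.5 -261.2   99.6] [1.799e+02 1.000e-01 9.780e+01] [ 0.61 -1.16  0.03]
```

View pics/v2.png

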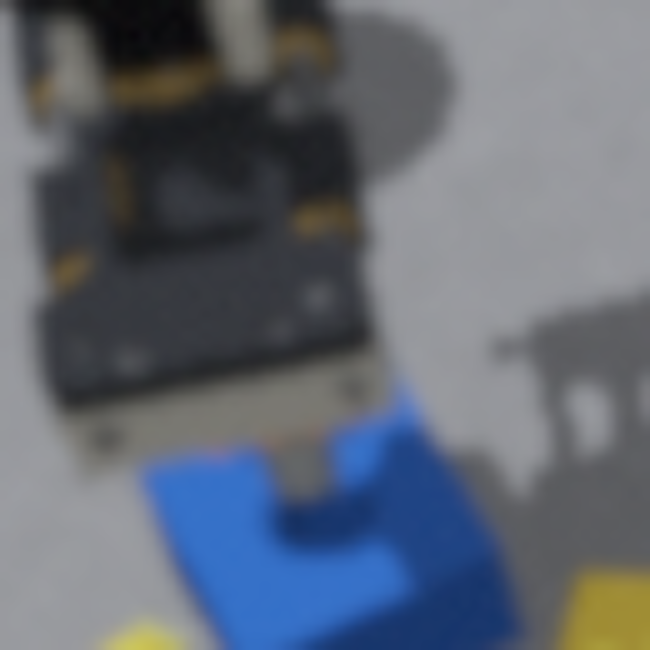

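play_rows([
  [1.5,0,0,0,0,0,0],
  [1.5,0,0,0,0,0,0],
  [1.5,0,0,0,0,0,0],
])

```text
clock: 22.4
eef_pos: [610.0, -261.1, 98.9]
ee_rot: [179.9, 0.0, 97.8]
ft_force: [0.1, -0.6, -0.6]
gripper_width: 23.4
```

play_rows([
  [1.5,0.15,-0.08,0.3,0,0,0],
  [1.5,0,0,0.4,0,0,0],
  [1.5,0,0,0.3,0,0,0],
  [1.5,0,0,0.3,0,0,0],
  [1.5,0,0,0,0,0,0],
  [1.5,0,0,0,0,0,0],
])

```text
clock: 22.9
eef_pos: [608.3, -259.3, 84.6]
ee_rot: [-180.0, -0.0, 97.8]
ft_force: [-0.2, 0.9, -1.3]
gripper_width: 23.9
```

play_rows([
  [1.5,0,0,0.3,0,0,0],
  [1.5,0,0,0.3,0,0,0],
  [1.5,0,0,0,0,0,0],
])

```text
clock: 23.15
eef_pos: [608.2, -259.3, 78.3]
ee_rot: [-180.0, -0.0, 97.8]
ft_force: [-0.8, 0.0, -0.8]
gripper_width: 23.7
```

play_rows([
  [1.5,0,0,0.4,0,0,0],
  [1.5,0,0,0.4,0,0,0],
  [1.5,0,0,0.4,0,0,0],
  [1.5,0,0,0.4,0,0,0],
  [1.5,0,0,0,0,0,0],
  [1.5,0,0,0,0,0,0],
])

```text
clock: 23.65
eef_pos: [608.2, -259.3, 62.5]
ee_rot: [-180.0, -0.0, 97.8]
ft_force: [0.4, 0.3, -0.8]
gripper_width: 24.1
```

play_rows([
  [1.5,0,0,0.3,0,0,0],
  [1.5,0,0,0.2,0,0,0],
  [1.5,0,0,0.1,0,0,0],
  [1.5,0,0,0,0,0,0],
])

```text
clock: 23.98
eef_pos: [608.4, -259.4, 56.8]
ee_rot: [-180.0, -0.0, 97.8]
ft_force: [0.8, 0.2, -1.5]
gripper_width: 24.0
```

play_rows([
  [1.5,0,0,0.1,0,0,0],
  [1.5,0,0,0,0,0,0],
  [1.5,0,0,0,0,0,0],
])

```text
clock: 24.23
eef_pos: [608.6, -259.5, 56.2]
ee_rot: [-180.0, 0.0, 97.8]
ft_force: [-0.0, -0.4, -0.7]
gripper_width: 24.0
```

play_rows([
  [1.5,0,0,0.1,0,0,0],
  [1.5,0,0,0,0,0,0],
  [1.5,0,0,0,0,0,0],
])

```text
clock: 24.48
eef_pos: [608.6, -259.4, 55.1]
ee_rot: [-180.0, -0.0, 97.8]
ft_force: [0.3, -0.3, -0.7]
gripper_width: 23.9
```

play_rows([
  [1.5,0,0,0.1,0,0,0],
  [1.5,0,0,0,0,0,0],
  [1.5,0,0,0,0,0,0],
])

```text
clock: 24.73
eef_pos: [608.7, -259.6, 54.3]
ee_rot: [180.0, 0.0, 97.8]
ft_force: [0.3, -0.1, -0.2]
gripper_width: 23.9
```

play_rows([
  [1.5,0,0,0.05,0,0,0],
  [1.5,0,0,0,0,0,0],
  [3,0,0,0,0,0,0],
  [4,0,0,0,0,0,0],
  [5,0,0,0,0,0,0],
  [5,0,0,0,0,0,0],
  [5,0,0,0,0,0,0],
])

```text
clock: 25.32
eef_pos: [608.5, -259.5, 53.4]
ee_rot: [-180.0, -0.0, 97.8]
ft_force: [0.4, -0.1, -0.1]
gripper_width: 48.7
```

play_rows([
  [5,0,0,-0.5,0,0,0],
  [5,0,0,-1.5,0,0,0],
  [5,0,0,-3,0,0,0],
  [5,0,0,-3,0,0,0],
  [5,0,0,-3,0,0,0],
  [5,0,0,-3,0,0,0],
  [5,0,0,-2,0,0,0],
  [5,0,0,0,0,0,0],
])

```text
clock: 25.98
eef_pos: [611.4, -260.9, 222.6]
ee_rot: [179.5, 0.4, 97.8]
ft_force: [0.9, -1.0, 1.9]
gripper_width: 50.2
```

play_rows([
  [5,2,-3,0,0,0,0],
  [5,2,-3,0,0,0,0],
  [5,2,-3,0,0,0,0],
  [5,2,-3,0,0,0,0],
  [5,2,-3,0,0,0,0],
  [5,2,-2,0,0,0,0],
  [5,0,0,0,0,0,0],
])

```text
clock: 26.57
eef_pos: [420.3, -161.3, 213.5]
ee_rot: [-179.9, -0.1, 97.9]
ft_force: [-0.6, 0.5, -0.9]
gripper_width: 50.0
```

```bash
python3 - <<'E'
from h import *
np.set_printoptions(precision=1,suppress=True)
S=Cam("scene");T=Cam("top")
S.save("pics/w1.png",(140,200,60,55),10)
T.save("pics/w1t.png",(345,195,55,50),12)
S.save("pics/w1a.png")
E
```

```text
(no output)
```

View pics/w1.png

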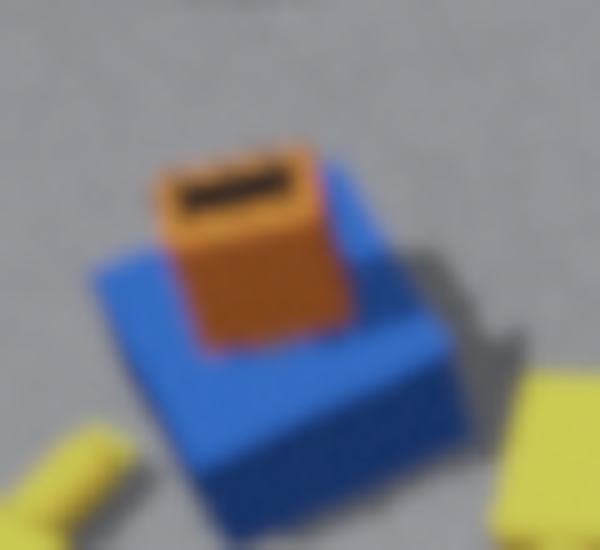

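View pics/w1t.png

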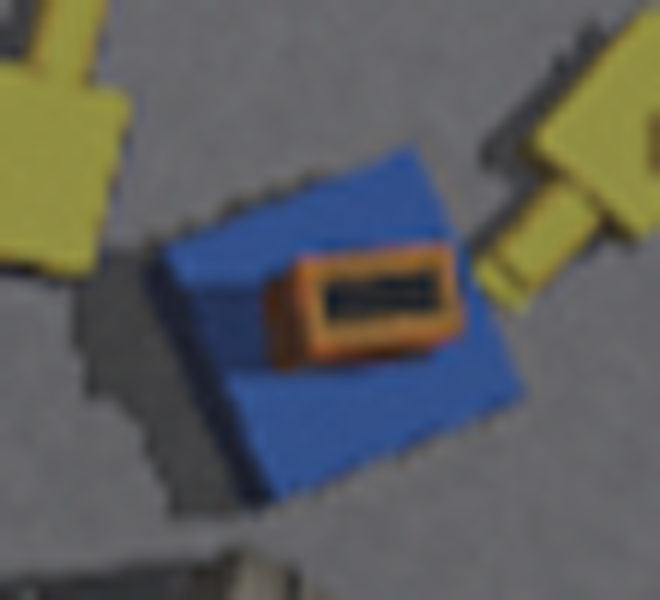

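View pics/w1a.png

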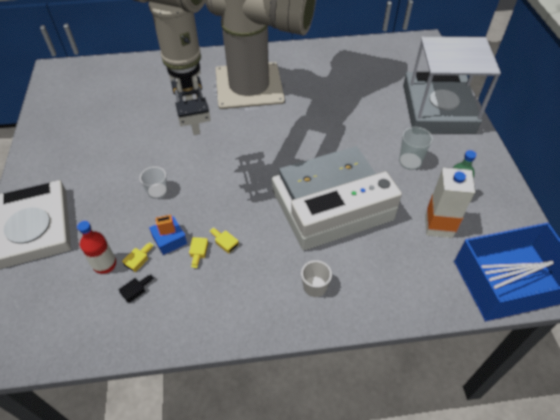

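```bash
python3 - <<'E'
from h import *
np.set_printoptions(precision=1,suppress=True)
S=Cam("scene");T=Cam("top")
t=T.pl(np.array([(298,258),(455,245),(465,335),(308,360)])/12-.5+(345,195),92)
s=S.pl(np.array([(155,180),(315,143),(328,228),(178,252)])/10-.5+(140,200),92)
for q in(t,s):
    e=np.roll(q,-1,0)-q; print(q.mean(0),np.linalg.norm(e,axis=1),np.degrees(np.arctan2(e[:,1],e[:,0]))%180)
print(tri(T,np.mean([(298,258),(455,245),(465,335),(308,360)],0)/12-.5+(345,195),S,np.mean([(155,180),(315,143),(328,228),(178,252)],0)/10-.5+(140,200)))
a=cv2.cvtColor(cv2.imread("pics/scene0.png"),cv2.COLOR_BGR2RGB)
for n,(x,y,w,h) in dict(red=(70,215,50,65),cup=(135,165,40,40),wcup=(295,258,45,45),carton=(425,165,50,75),beaker=(395,120,50,55)).items():
    (dx,dy),r=cv2.phaseCorrelate(cv2.cvtColor(a,cv2.COLOR_RGB2GRAY)[y:y+h,x:x+w].astype(np.float32),cv2.cvtColor(S.im,cv2.COLOR_RGB2GRAY)[y:y+h,x:x+w].astype(np.float32)); print(n,round(dx,2),round(dy,2),round(r,2))
s=observe();print(s["dq"].round(2),s["clock"])
E
```

```text
[ 607.5 -259.5   92. ] [39.1 22.5 39.5 25.4] [ 96.4   5.9 100.6   5.4]
[ 611.3 -255.9   92. ] [39.6 27.1 36.4 23.8] [99.5  7.3 94.1 15.2]
[ 608.  -258.5   88. ]
red -0.1 0.1 1.03
cup -0.1 0.1 0.92
wcup 0.52 0.52 0.94
carton 0.01 0.47 1.01
beaker 0.05 0.06 1.01
[-0.2  1.4 -0.9 -0.1 -0.  -0. ] 26.7667
```

play_rows([
  [5,0,0,0,0,0,0],
  [5,0,0,0,0,0,0],
  [5,0,0,0,0,0,0],
  [5,0,0,0,0,0,0],
])

```text
clock: 27.1
eef_pos: [424.1, -164.0, 213.4]
ee_rot: [-180.0, -0.0, 97.8]
ft_force: [0.4, 0.2, -0.2]
gripper_width: 50.1
```

```bash
python3 -c "
from workcell import finish_job
print(finish_job())"
```

```text
the job is handed in; nothing more can be done
None
```

The job is handed in at about 27 s. The stud is turned into its catch and the orange key is back in its stand.

- **Pressing and turning:** I pressed the stud in about 12 mm, down to its stop, and turned the key about 89° clockwise. The load peaked briefly at about 18 N (estimated from the wrist reading plus the key's weight). I backed off, and it stayed at roughly 7–10 N while turning.
- **Stud check:** the top view shows the slot lying along the yellow bars, like the fastened stud. The stud sprang out with the key as I lifted it.
- **Key check:** it stands upright with its handle on the stand. The top view puts it within about 2 mm of the hole's centre. The scene view read it about 5 mm off. That figure comes from hand-picked corners, and the robot's own position at release agreed with the top view to within 1 mm. The triangulated top of the key was 88 mm, where 92 mm was expected; I took that as measuring error and the key as home.
- **Bystanders:** the red bottle, both cups, the carton and the beaker showed no more than about half a pixel of movement. I did not measure the green bottle, but it looked unmoved in the last picture.
- **Not clean:** the three yellow look-alike keys and the black one had toppled by the last pictures. The arm or gripper probably brushed them near the stand, but I did not see it happen. They are not among the listed bystanders, but they were disturbed.

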